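# Chilled tasting settings

## Task

Lay one chilled setting for each porcelain dish that is out: put a slate slab on one of the aluminium chill blocks, then stand the dish upright in the middle of the slab. Bring each slab on from one end or side so that it overlaps only about half of the block at first, then slide it across, face on face, until their edges are flush all round; never lower it straight down onto the block or lift it straight off. Leave the pastry cutter and the teaspoon where they are.

Things in the scene. Friction and masses are not known exactly. Their poses are not given: they have to be found in the camera images.
- block1_mid (a point): Chill block: plain rectangular bar of bare aluminium, 110 x 54 x 25 mm (its own x, y, z), about 0.4 kg, loose, lying flat on the table at a guest's place on the far part of the table. The point is its centre (12.5 mm above its underside). The two ends and the two sides are alike.
- block2_mid (a point): Chill block: plain rectangular bar of bare aluminium, 110 x 54 x 25 mm (its own x, y, z), about 0.4 kg, loose, lying flat on the table at a guest's place on the far part of the table. The point is its centre (12.5 mm above its underside). The two ends and the two sides are alike.
- block3_mid (a point): Chill block: plain rectangular bar of bare aluminium, 110 x 54 x 25 mm (its own x, y, z), about 0.4 kg, loose, lying flat on the table at a guest's place on the far part of the table. The point is its centre (12.5 mm above its underside). The two ends and the two sides are alike.
- block4_mid (a point): Chill block: plain rectangular bar of bare aluminium, 110 x 54 x 25 mm (its own x, y, z), about 0.4 kg, loose, lying flat on the table at a guest's place on the far part of the table. The point is its centre (12.5 mm above its underside). The two ends and the two sides are alike.
- slab1_mid (a point): Serving slab: plain rectangular piece of dark slate, 110 x 54 x 16 mm (its own x, y, z; the same length and width as a chill block), about 0.26 kg, loose, at first lying flat on the table on the robot's side. The point is its centre (8 mm above its underside); on a block it lies 20.5 mm above the block's centre. Ends, sides and faces are alike, as are all the slabs.
- slab2_mid (a point): Serving slab: plain rectangular piece of dark slate, 110 x 54 x 16 mm (its own x, y, z; the same length and width as a chill block), about 0.26 kg, loose, at first lying flat on the table on the robot's side. The point is its centre (8 mm above its underside); on a block it lies 20.5 mm above the block's centre. Ends, sides and faces are alike, as are all the slabs.
- slab3_mid (a point): Serving slab: plain rectangular piece of dark slate, 110 x 54 x 16 mm (its own x, y, z; the same length and width as a chill block), about 0.26 kg, loose, at first lying flat on the table on the robot's side. The point is its centre (8 mm above its underside); on a block it lies 20.5 mm above the block's centre. Ends, sides and faces are alike, as are all the slabs.
- slab4_mid (a point): Serving slab: plain rectangular piece of dark slate, 110 x 54 x 16 mm (its own x, y, z; the same length and width as a chill block), about 0.26 kg, loose, at first lying flat on the table on the robot's side. The point is its centre (8 mm above its underside); on a block it lies 20.5 mm above the block's centre. Ends, sides and faces are alike, as are all the slabs.
- dish1_mid (a point): Small round white porcelain dish, empty, open at the top: 34 mm tall, 44 mm across at the rim, 39 mm at the flat base, wall 3 mm, about 0.09 kg, loose, at first upright on the table on the robot's side between the slabs. The point is on its axis, half-way up (17 mm above its base); its z axis points up through the mouth. Three or four dishes are out: a missing one has no pose.
- dish2_mid (a point): Small round white porcelain dish, empty, open at the top: 34 mm tall, 44 mm across at the rim, 39 mm at the flat base, wall 3 mm, about 0.09 kg, loose, at first upright on the table on the robot's side between the slabs. The point is on its axis, half-way up (17 mm above its base); its z axis points up through the mouth. Three or four dishes are out: a missing one has no pose.
- dish3_mid (a point): Small round white porcelain dish, empty, open at the top: 34 mm tall, 44 mm across at the rim, 39 mm at the flat base, wall 3 mm, about 0.09 kg, loose, at first upright on the table on the robot's side between the slabs. The point is on its axis, half-way up (17 mm above its base); its z axis points up through the mouth. Three or four dishes are out: a missing one has no pose.
- dish4_mid (a point): Small round white porcelain dish, empty, open at the top: 34 mm tall, 44 mm across at the rim, 39 mm at the flat base, wall 3 mm, about 0.09 kg, loose, at first upright on the table on the robot's side between the slabs. The point is on its axis, half-way up (17 mm above its base); its z axis points up through the mouth. Three or four dishes are out: a missing one has no pose.
- cutter: Bystander: steel pastry cutter, a ring 46 mm across and 20 mm tall between the blocks, loose; leave it. Origin: centre of its underside.
- spoon: Bystander: steel teaspoon 140 mm long lying flat between two blocks, loose; leave it. Origin: about its middle, on the table.
Not all that is in view belongs to the job. What is shaped like the part that bears slab4_mid but purple is not meant.

How it is judged:
By the outcome, as a careful person would: the job done as asked, in the order asked, and still so for the second after the job is handed in, with the robot touching nothing.
Of dish1, dish2, dish3, dish4 only 3 to 4 are there at a start; the rules pass over those that are not, and their reading is None.
At some moment in a run one of block1, block2, block3, block4 may be knocked a few centimetres aside while the robot is not near it.
It also fails if it takes over 210 s, if anything falls off the work surface, if the arm or the gripper's body presses on something with over 40 N, if the wrist force passes 120 N, or if a joint passes its speed limit or range.

## Robot

A 6-joint arm with a two-finger parallel gripper is mounted at the origin on the work surface. World frame = base frame: x ahead of the robot, y to its left, z up, the work surface at z = 0. Lengths are in m, angles in rad, forces in N, time in s.
With the tool pointing down it reaches from about 0.275 to 0.775 m from the base axis. Payload 14.6 kg.
Tool frame: the origin (TCP) lies midway between the tips of the shut fingers; the grasp point (between the pads) lies 19 mm behind it; z points along the fingers, x is the direction in which the jaws open and shut, and the axes are right-handed (so a half turn about z gives the same grasp; the last joint's range is limited). The gripper opens to 85 mm and grips with 20 to 120 N. Pads are 22 mm wide; open, the fingers measure 114 mm over their backs; the gripper's body (76 mm by 85 mm) begins 54 mm behind the grasp point. The pads swing forward as they close: fully open they stand 13 mm farther back than shut.
Start: joints at [-1.358, 0.263, -0.048, 1.259, 0, 1.415], TCP at [0.189, -0.49, 0.231] pointing down, gripper open.
Joint ranges: [-2.65, 2.65], [-0.89, 1.7], [-1.18, 1.37], [-2.13, 2.11], [-1.35, 1.29], [-3.14, 3.14]. Speed limits (rad/s): [1.89, 1.89, 2.57, 2.79, 3.14, 3.14].

## Interface

Orientations are given as a rotation vector (axis times angle).
In Python, from station import readout, imaging, job gives the robot as it stands. The module is installed in compiled form; this text tells all that it offers.
- The arm moves only by the shell command python3 -m jog 'ROWS' [FORCE]. ROWS is JSON, a list that holds one entry, the list of rows, each a list of 7 numbers: the turn, a rotation vector about the tool's x, y, z in degrees, then the shift along the tool's x, y, z in mm, then the finger opening in mm, from 0 to 85.4. A call has 1 to 20 rows; each row is the pose to reach, as a shift and turn from the pose commanded when the call began, along the tool's axes at that moment; what a row does not reach only later rows make up. A row lasts 1/10 s, in which the tool goes at most 50 mm and 8.59 degrees, less where a joint would pass 70% of its speed; a pose out of reach is approached as far as the arm can. A call with a gripper value outside its range is refused whole. The fingers move at their own pace and stop on an object; FORCE is the grip in N (left out, the last holds). Time passes only in rows, so rows that repeat a pose let the fingers close. It gives the time, the measured TCP pose, the force and the opening at its end, in the units of the state.
- readout.observe(): the state, without advancing time (a new reading comes with each control period).
- imaging.snapshot(name): name is "side" or "top"; returns a dict with "color" (400x640x3 uint8, red, green, blue), "fov_y" (degrees; the focal length in pixels is half the picture's height over the tangent of half this angle, whatever the lens; pixels are square), "cx", "cy" (the principal point, pixels), "world_from_camera" (4x4, takes a point from camera to world coordinates). Camera axes: x right, y down, z forward; pixel columns grow to the right and rows downward; lengths in m; the calibration is good to about 2 mm. A picture is of the moment at which its call begins. There is no depth.
- job.close_job(): hands the job in, once; it reports no verdict.
The state is a dict: "time": time; "joint_pos": joint angles; "joint_velocities": joint speeds; "joint_torque": joint torques, N m; "position": TCP position; "orientation": TCP orientation; "force": force on the tool from outside, world axes, zero at the start; "ft_torque": the same for the moment, N m; "grip_width": finger opening in m.
Only numpy, scipy, OpenCV 4.12 (cv2) and the standard library are available. Lean on these libraries where they do the work, as an engineer would, in place of code of your own. Each camera call takes 0.05 s, during which the arm holds its last target.

## Working session

There is one attempt and no reset: what is moved stays moved. The work goes in short steps, Python scripts to look and compute and a shell command to move; the robot and the scene stay as the last step left them, time stands still between calls to the robot, and variables do not carry over. Pictures are saved under pics/ and viewed, and the job is handed in when it is done.

```bash
ls; mkdir -p pics; python3 - <<'E'
from station import readout, imaging
import cv2,numpy as np
s=readout.observe(); print(s)
for n in ("top","side"):
    d=imaging.snapshot(n); print(n,d["fov_y"],d["cx"],d["cy"],np.round(d["world_from_camera"],4).tolist(), d.keys())
    cv2.imwrite(f"pics/{n}0.png",d["color"][:,:,::-1])
E
```

```text
pics
{'time': 0.0, 'joint_pos': array([-1.35829465e+00,  2.63536553e-01, -4.89481960e-02,  1.25942766e+00,
       -3.22081124e-06,  1.41548574e+00]), 'joint_velocities': array([ 0.00077296,  0.00028818,  0.00068711, -0.00012979, -0.00189262,
        0.00110383]), 'joint_torque': array([-1.89362499e-04, -6.37614298e+01,  3.84579384e+01,  1.31108786e-02,
       -1.93688456e-04,  2.05540971e-05]), 'position': array([ 0.1887037 , -0.48960201,  0.23081392]), 'orientation': array([-2.58958864e+00,  1.77731086e+00,  1.27775966e-03]), 'force': array([ 0.14348618,  0.40128055, -0.36274504]), 'ft_torque': array([ 0.00724157, -0.05473295,  0.00715918]), 'grip_width': 0.08541115679498375}
top 55.28012733607949 318.9834573737053 197.03074062417733 [[0.0276, -0.9975, 0.0653, 0.4091], [-0.9995, -0.0285, -0.0128, 0.0244], [0.0146, -0.065, -0.9978, 0.9028], [0.0, 0.0, 0.0, 1.0]] dict_keys(['color', 'fov_y', 'cx', 'cy', 'world_from_camera'])
side 53.33919095422815 316.89279623022054 200.89100936750242 [[-0.9638, -0.1823, 0.1945, 0.2542], [-0.2658, 0.6014, -0.7535, 0.7784], [0.0204, -0.7779, -0.6281, 0.6948], [0.0, 0.0, 0.0, 1.0]] dict_keys(['color', 'fov_y', 'cx', 'cy', 'world_from_camera'])
```

View pics/top0.png

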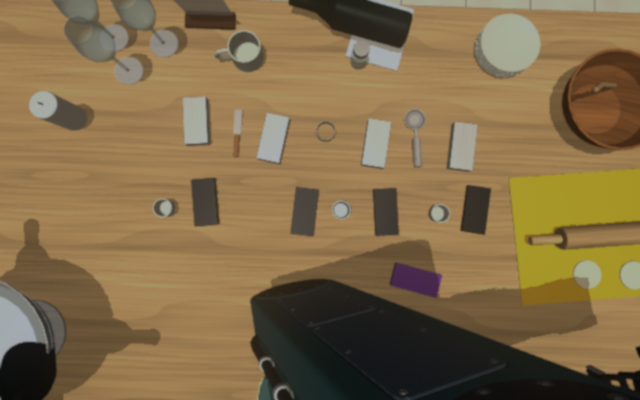

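View pics/side0.png

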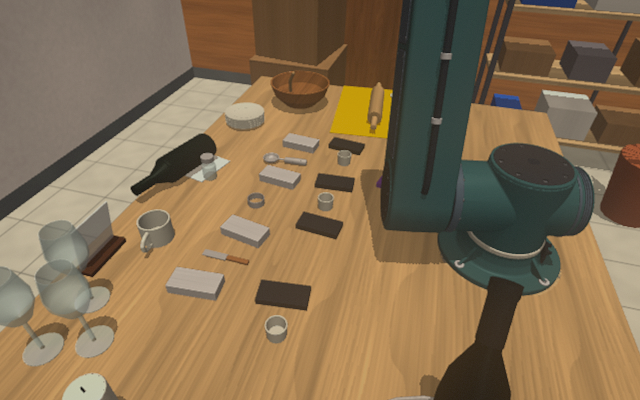

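```bash
cat > h.py <<'E'
import numpy as np,cv2
from station import readout, imaging
from scipy.spatial.transform import Rotation as R
def snap(n):
    d=imaging.snapshot(n); d["f"]=200/np.tan(np.radians(d["fov_y"]/2)); return d
def proj(d,P):
    T=np.linalg.inv(d["world_from_camera"]); p=np.atleast_2d(P)@T[:3,:3].T+T[:3,3]
    return np.c_[d["f"]*p[:,0]/p[:,2]+d["cx"], d["f"]*p[:,1]/p[:,2]+d["cy"]]
def back(d,uv,z):
    uv=np.atleast_2d(uv).astype(float); r=np.c_[(uv[:,0]-d["cx"])/d["f"],(uv[:,1]-d["cy"])/d["f"],np.ones(len(uv))]
    W=d["world_from_camera"]; r=r@W[:3,:3].T; o=W[:3,3]; return o+r*((z-o[2])/r[:,2])[:,None]
def crop(d,x0,y0,x1,y1,k,fn):
    c=d["color"][y0:y1,x0:x1,::-1]; cv2.imwrite(fn,cv2.resize(c,None,fx=k,fy=k,interpolation=cv2.INTER_CUBIC))
E
python3 - <<'E'
from h import *
d=snap("top"); crop(d,140,90,340,240,4,"pics/a1.png"); crop(d,320,90,520,240,4,"pics/a2.png")
for n,u,z in [("b",(196,120),.025),("b",(273,138),.025),("b",(376,143),.025),("b",(463,146),.025),("s",(204,202),.016),("s",(305,211),.016),("s",(386,212),.016),("s",(476,210),.016),("d",(163,208),.034),("d",(341,209),.034),("d",(439,213),.034)]:
    print(n,back(d,u,z).round(3))
d=snap("side"); crop(d,150,120,370,260,3.6,"pics/a3.png")
E
```

```text
b [[0.638 0.304 0.025]]
b [[0.601 0.124 0.025]]
b [[ 0.596 -0.116  0.025]]
b [[ 0.596 -0.32   0.025]]
s [[0.448 0.279 0.016]]
s [[0.434 0.045 0.016]]
s [[ 0.437 -0.144  0.016]]
s [[ 0.447 -0.354  0.016]]
d [[0.431 0.365 0.034]]
d [[ 0.44  -0.038  0.034]]
d [[ 0.437 -0.262  0.034]]
```

View pics/a1.png

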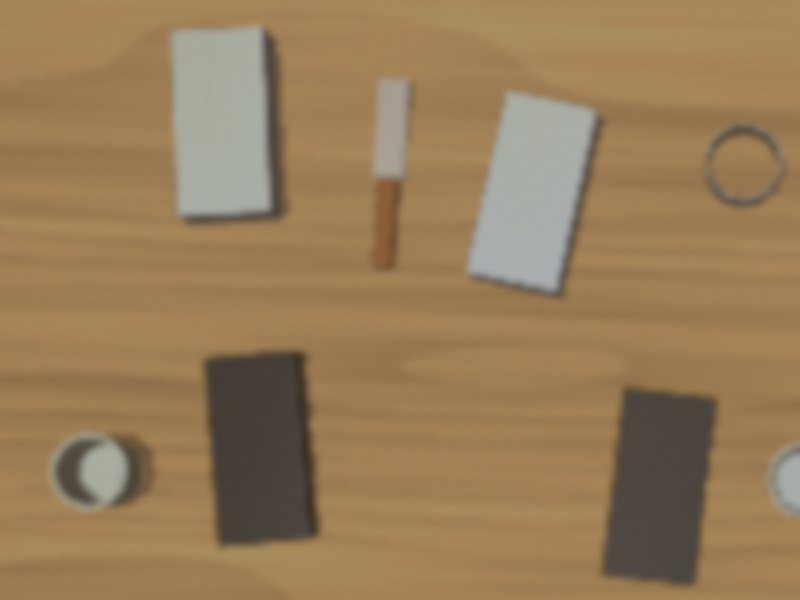

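View pics/a2.png

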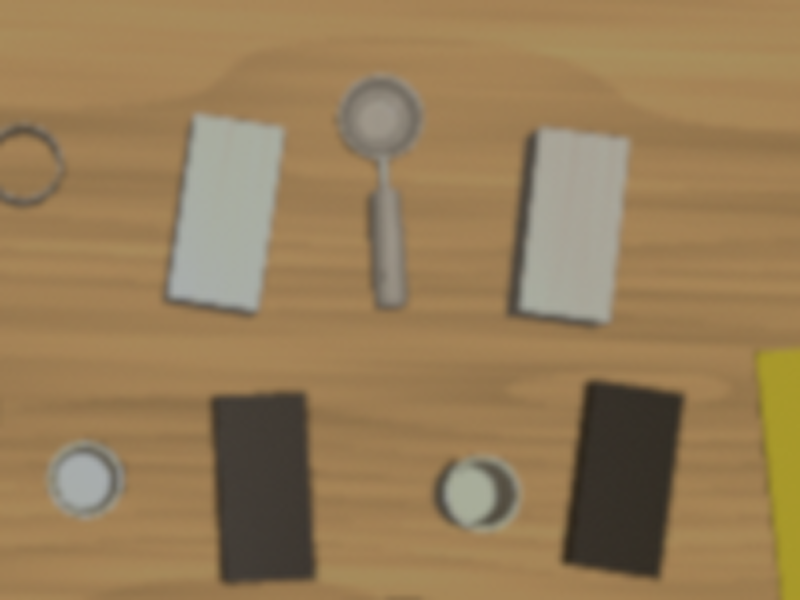

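View pics/a3.png

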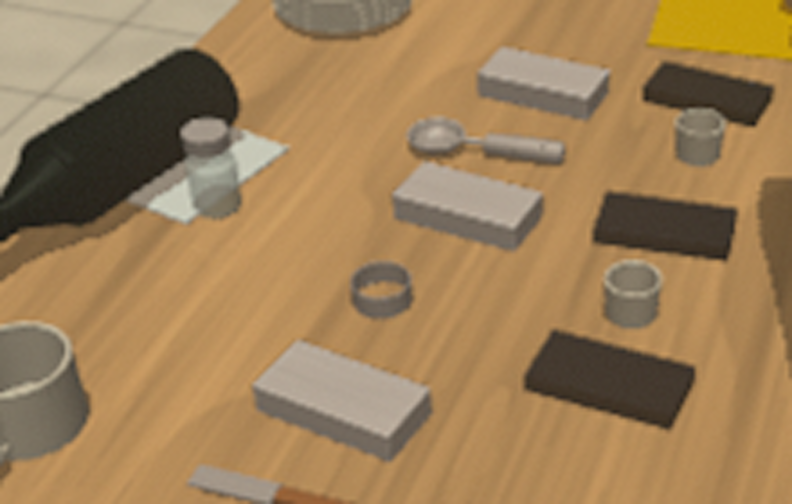

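```bash
cat >> h.py <<'E'
from scipy.optimize import minimize
def softmask(d):
    c=cv2.cvtColor(d["color"],cv2.COLOR_RGB2HSV).astype(float); S=c[...,1]/255
    return np.clip((0.47-S)/(0.47-0.27),0,1)
def boxpts(p,h,z0=0,L=.110,W=.054):
    x,y,t=p; c,s=np.cos(t),np.sin(t); out=[]
    for z in (z0,z0+h):
        for a,b in ((1,1),(1,-1),(-1,-1),(-1,1)):
            u,v=a*L/2,b*W/2; out.append((x+c*u-s*v,y+s*u+c*v,z))
    return np.array(out)
def dishpts(p,h=None,z0=0,**k):
    a=np.linspace(0,2*np.pi,40,endpoint=False); o=[]
    for r,z in ((.0195,z0),(.022,z0+.034)): o.append(np.c_[p[0]+r*np.cos(a),p[1]+r*np.sin(a),np.full(40,z)])
    return np.vstack(o)
def render(d,P,x0,y0,w,h,k=8):
    q=(proj(d,P)-[x0,y0]+0.5)*k-0.5
    hull=cv2.convexHull(q.astype(np.float32)); im=np.zeros((h*k,w*k),np.uint8)
    cv2.fillConvexPoly(im,np.round(hull*16).astype(np.int32),255,shift=4)
    return cv2.GaussianBlur(cv2.resize(im,(w,h),interpolation=cv2.INTER_AREA).astype(float)/255,(0,0),0.6)
def fit(d,p0,pts,h,z0=0,mask=None,pad=9):
    if mask is None: mask=softmask(d)
    q=proj(d,pts(p0,h,z0)); x0,y0=np.floor(q.min(0)-pad).astype(int); x1,y1=np.ceil(q.max(0)+pad).astype(int)
    x0,y0=max(x0,0),max(y0,0);x1,y1=min(x1,640),min(y1,400)
    M=mask[y0:y1,x0:x1]; n=len(p0)
    sc=np.array([.01,.01,.1])[:n]
    def f(e): return ((render(d,pts(np.array(p0)+e*sc,h,z0),x0,y0,x1-x0,y1-y0)-M)**2).sum()
    best=None
    for s in (1,-1,.2):
        r=minimize(f,np.zeros(n) if best is None else best.x,method="Nelder-Mead",options=dict(initial_simplex=np.vstack([np.zeros(n) if best is None else best.x]+[(0 if best is None else best.x)+s*np.eye(n)[i] for i in range(n)]),xatol=1e-3,fatol=1e-4))
        if best is None or r.fun<best.fun: best=r
    return np.array(p0)+best.x*sc,best.fun
BL={"A":(.638,.304,0),"B":(.601,.124,-.2),"C":(.596,-.116,-.12),"D":(.596,-.32,-.1)}
SL={"S1":(.448,.279,0.05),"S2":(.434,.045,-.1),"S3":(.437,-.144,.03),"S4":(.447,-.354,-.1)}
DI={"d1":(.431,.365),"d2":(.44,-.038),"d3":(.437,-.262)}
E
python3 - <<'E'
from h import *
for n in ("top","side"):
    d=snap(n); m=softmask(d)
    cv2.imwrite(f"pics/m_{n}.png",(m*255).astype(np.uint8))
    print(n)
    for D,pt,h in ((BL,boxpts,.025),(SL,boxpts,.016),(DI,dishpts,0)):
        for k,v in D.items():
            p,c=fit(d,v,pt,h,mask=m); print(k,(p[:2]*1000).round(1),np.degrees(p[2:]).round(1),round(c,1))
E
```

```text
top
A [639.5 308.5] [5.1] 3.4
B [603.9 125.7] [-10.8] 12.9
C [ 598.9 -117.3] [-7.1] 9.6
D [ 597.6 -322.1] [-6.2] 2.7
S1 [449.  280.4] [6.9] 51.8
S2 [433.5  46.4] [-5.2] 9.9
S3 [ 438.2 -144. ] [3.8] 40.2
S4 [ 449.5 -357.1] [-6.4] 128.0
d1 [432.7 370. ] [] 4.2
d2 [439.  -37.5] [] 10.4
d3 [ 437.8 -266.3] [] 3.9
side
A [641.9 307.1] [5.1] 112.4
B [606.4 124.1] [-10.7] 147.2
C [ 601.2 -118.5] [-7.7] 334.1
D [ 600.2 -323.1] [-6.2] 173.6
S1 [452.  278.5] [7.8] 320.1
S2 [436.4  44.5] [-4.5] 265.4
S3 [ 440.9 -145.3] [4.9] 258.8
S4 [ 452.6 -351.3] [-7.5] 248.4
d1 [435.  368.4] [] 26.2
d2 [442.2 -39.5] [] 181.1
d3 [ 440.6 -268.8] [] 116.8
```

View pics/m_top.png

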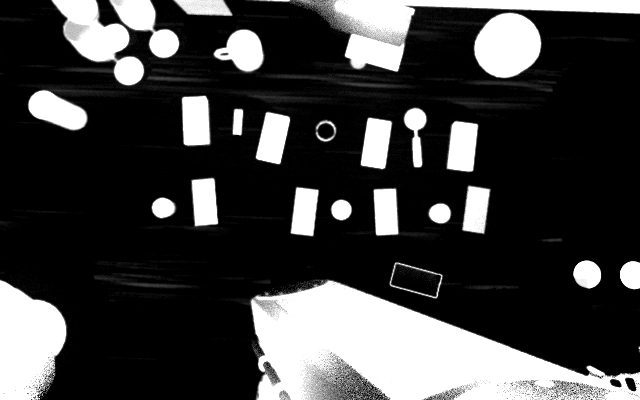

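```bash
cat >> h.py <<'E'
def darkmask(d,lo=75,hi=105):
    V=d["color"].max(2).astype(float); return np.clip((hi-V)/(hi-lo),0,1)
def mv(x,y,z,jaw,cur=None):
    """jaw: desired angle (deg) of tool x in world xy (mod 180). prints turn/shift in tool axes"""
    s=readout.observe() if cur is None else cur
    Rc=R.from_rotvec(s["orientation"]).as_matrix(); a=np.degrees(np.arctan2(Rc[1,0],Rc[0,0]))
    da=(jaw-a+90)%180-90; xa=np.radians(a+da)
    X=np.array([np.cos(xa),np.sin(xa),0]);Z=np.array([0,0,-1.]);Rt=np.c_[X,np.cross(Z,X),Z]
    t=np.degrees(R.from_matrix(Rc.T@Rt).as_rotvec()); sh=Rc.T@(np.array([x,y,z])-s["position"])*1000
    print("turn",t.round(2),"shift",sh.round(1),"alt turn z",(t[2]-180*np.sign(t[2])).round(1),"j6",s["joint_pos"][5].round(2))
def st():
    s=readout.observe(); Rc=R.from_rotvec(s["orientation"]).as_matrix()
    print("t",round(s["time"],2),"pos",(s["position"]*1000).round(1),"jaw",np.degrees(np.arctan2(Rc[1,0],Rc[0,0])).round(2),"tilt",np.degrees(np.arccos(-Rc[2,2])).round(2),"F",s["force"].round(1),"w",(s["grip_width"]*1000).round(1))
    print(" q",s["joint_pos"].round(2))
E
python3 - <<'E'
from h import *
for n in ("top","side"):
    d=snap(n); m=darkmask(d)
    c=d["color"]; u=proj(d,[.45,-.357,.016])[0].astype(int); print(n,c[u[1],u[0]-20:u[0]+22:2].tolist())
    for k,v in SL.items():
            p,e=fit(d,v,boxpts,.016,mask=m); print(k,(p[:2]*1000).round(1),np.degrees(p[2:]).round(1),round(e,1))
st(); mv(.45,-.356,.08,83.5)
E
```

```text
top [[160, 127, 83], [161, 128, 84], [156, 124, 82], [100, 79, 52], [50, 43, 34], [55, 49, 42], [54, 48, 40], [53, 48, 40], [54, 49, 40], [54, 48, 40], [53, 47, 39], [53, 47, 39], [52, 47, 38], [52, 46, 37], [52, 46, 38], [70, 59, 44], [143, 114, 75], [156, 123, 80], [156, 124, 81], [156, 124, 81], [155, 123, 80]]
S1 [449.6 278.8] [6.9] 43.6
S2 [433.5  46.1] [-5.] 57.0
S3 [ 438.3 -143.3] [4.] 46.0
S4 [ 449.1 -355.6] [-7.7] 52.4
side [[175, 135, 85], [150, 116, 75], [67, 58, 48], [67, 57, 45], [68, 57, 46], [67, 58, 46], [68, 57, 46], [66, 56, 44], [66, 57, 45], [66, 57, 45], [67, 57, 45], [67, 56, 45], [66, 58, 44], [63, 53, 42], [63, 53, 43], [63, 55, 43], [68, 62, 55], [76, 64, 46], [121, 96, 63], [142, 111, 73], [179, 138, 87]]
S1 [451.7 279.5] [6.9] 64.4
S2 [435.9  46. ] [-4.8] 46.1
S3 [ 440.8 -144.3] [5.3] 39.7
S4 [ 451.3 -357.5] [-6.7] 48.8Traceback (most recent call last):
  File "<stdin>", line 7, in <module>
  File "h.py", line 60, in st
    print("t",round(s["time"],2),"pos",(s["position"]*1000).round(1),"jaw",np.degrees(np.arctan2(Rc[1,0],Rc[0,0])).round(2),"tilt",np.degrees(np.arccos(-Rc[2,2])).round(2),"F",s["force"].round(1),"w",(s["grip_width"]*1000).round(1))
                                                                                                                                                                                                        ^^^^^^^^^^^^^^^^^^^^^^^^^^^^
AttributeError: 'float' object has no attribute 'round'
```

```bash
sed -i 's/(s\["grip_width"\]\*1000).round(1)/round(s["grip_width"]*1000,1)/' h.py
python3 - <<'E'
from h import *
st(); mv(.45,-.3565,.08,83)
E
```

```text
t 0.4 pos [ 188.8 -489.9  231.2] jaw -68.93 tilt 0.01 F [-0.4  0.1  0.1] w 85.5
 q [-1.36  0.26 -0.05  1.26 -0.    1.42]
turn [0.000e+00 1.000e-02 2.807e+01] shift [ -30.5 -291.7  151.2] alt turn z -151.9 j6 1.42
```

```bash
python3 -m jog '[[[0,0,-8,-2,-20,6,72],[0,0,-16,-4,-40,12,72],[0,0,-24,-6,-60,20,72],[0,0,-32,-8,-80,30,72],[0,0,-40,-10,-100,40,72],[0,0,-48,-12,-120,50,72],[0,0,-56,-14,-140,60,72],[0,0,-64,-16,-160,70,72],[0,0,-72,-18,-180,80,72],[0,0,-80,-20,-200,90,72],[0,0,-88,-22,-220,100,72],[0,0,-96,-24,-240,110,72],[0,0,-104,-26,-260,120,72],[0,0,-112,-28,-280,130,72],[0,0,-120,-30,-292,140,72],[0,0,-128,-30,-292,145,72],[0,0,-136,-30,-292,151,72],[0,0,-144,-30,-292,151,72],[0,0,-152,-30.5,-292,151,72],[0,0,-152,-30.5,-292,151,72]]]' 60
python3 - <<'E'
from h import *
st(); mv(.45,-.3565,.0,83)
d=snap("top"); crop(d,320,90,520,240,4,"pics/b1.png")
d=snap("side"); crop(d,250,100,400,220,5,"pics/b2.png")
E
```

```text
time: 2.4
position: [0.4503, -0.3564, 0.0802]
orientation: [-2.349, -2.086, -0.0]
force: [0.2, 0.5, 0.7]
grip_width: 0.072
t 2.4 pos [ 450.3 -356.4   80.2] jaw 83.21 tilt 0.01 F [0.2 0.5 0.7] w 72.0
 q [-0.81  0.43 -0.22  0.92  0.   -0.69]
turn [-0.01 -0.01  0.21] shift [-0.1 -0.2 80.2] alt turn z -179.8 j6 -0.69
```

View pics/b2.png

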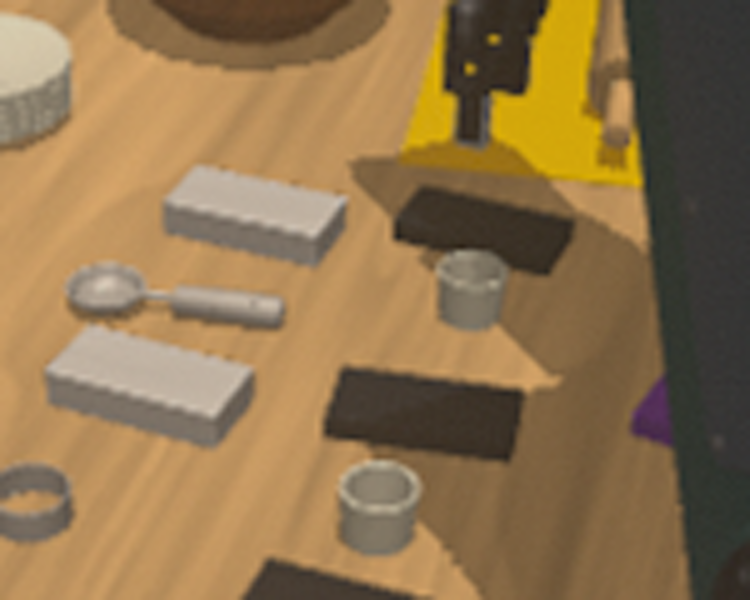

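```bash
python3 -m jog '[[[0,0,0,0,0,15,72],[0,0,0,0,0,35,72],[0,0,0,0,0,55,72],[0,0,0,0,0,68,72],[0,0,0,0,0,75,72],[0,0,0,0,0,79,72],[0,0,0,0,0,79.5,72],[0,0,0,0,0,79.5,40],[0,0,0,0,0,79.5,40],[0,0,0,0,0,79.5,40],[0,0,0,0,0,79.5,40],[0,0,0,0,0,79.5,40],[0,0,0,0,0,79.5,40],[0,0,0,0,0,79.5,40]]]' 60
python3 - <<'E'
from h import *
st()
d=snap("top"); crop(d,400,110,520,260,4,"pics/c1.png")
d=snap("side"); crop(d,300,80,400,160,8,"pics/c2.png")
E
```

```text
time: 3.9
position: [0.4505, -0.3565, 0.0017]
orientation: [2.351, 2.082, 0.0]
force: [-1.9, 2.8, 7.1]
grip_width: 0.052
t 3.9 pos [ 450.5 -356.5    1.7] jaw 83.06 tilt 0.06 F [-1.9  2.8  7.1] w 52.0
 q [-0.81  0.51 -0.33  0.73  0.   -0.69]
```

View pics/c2.png

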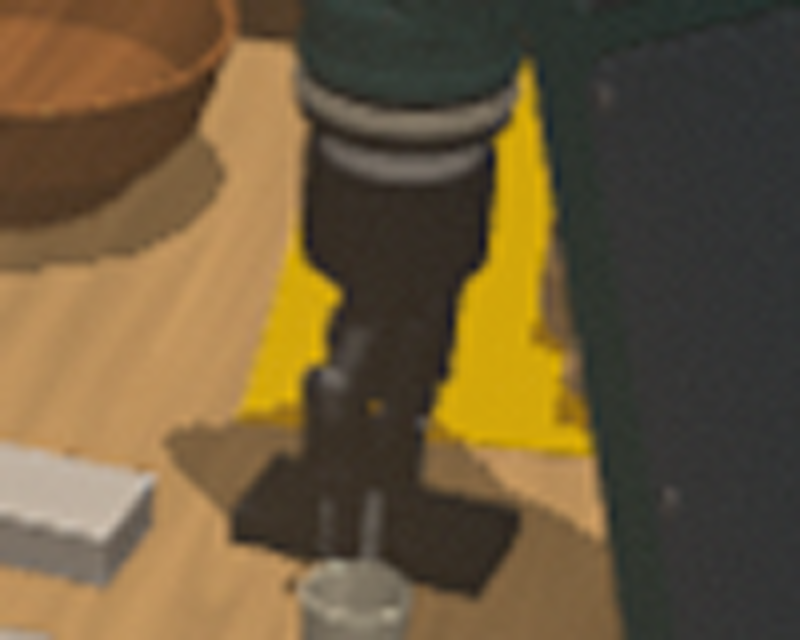

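View pics/c1.png

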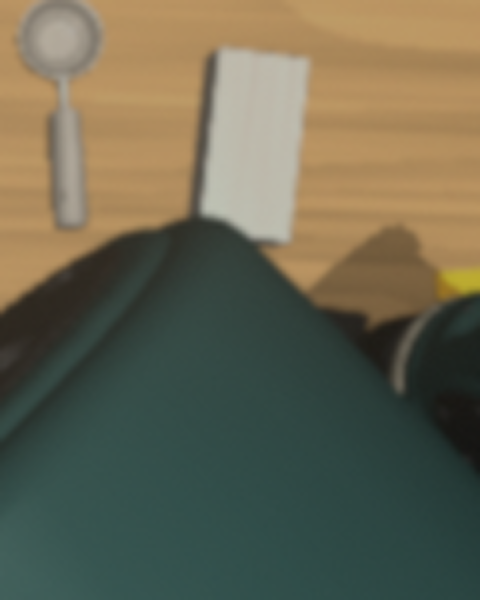

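```bash
python3 -m jog '[[[0,0,0,0,0,-5,40],[0,0,0,0,0,-15,40],[0,0,0,0,0,-30,40],[0,0,0,0,0,-45,40],[0,0,0,0,0,-55,40],[0,0,0,0,0,-58,40],[0,0,0,0,0,-58,40],[0,0,0,0,0,-58,40]]]'
python3 - <<'E'
from h import *
st(); 
d=snap("side"); crop(d,280,70,400,160,6,"pics/d2.png")
mv(.5442,-.3167,.060,83.8)
b,c=fit(d,(.6,-.323,-.1),boxpts,.025);print(b,c)
d=snap("top");b,c=fit(d,(.6,-.323,-.1),boxpts,.025);print(b,c)
E
```

```text
time: 4.8
position: [0.4501, -0.3563, 0.0583]
orientation: [-2.351, -2.083, 0.0]
force: [1.1, 0.1, -3.3]
grip_width: 0.0529
t 4.8 pos [ 450.1 -356.3   58.3] jaw 83.07 tilt 0.04 F [ 1.1  0.1 -3.3] w 52.9
 q [-0.81  0.45 -0.25  0.87 -0.   -0.69]
turn [-0.04 -0.04 -0.73] shift [50.6 88.8 -1.8] alt turn z 179.3 j6 -0.69
[ 0.60022904 -0.32301473 -0.10830355] 184.19210630306156
[ 0.59762517 -0.3220061  -0.10685985] 2.997651088519069
```

View pics/d2.png

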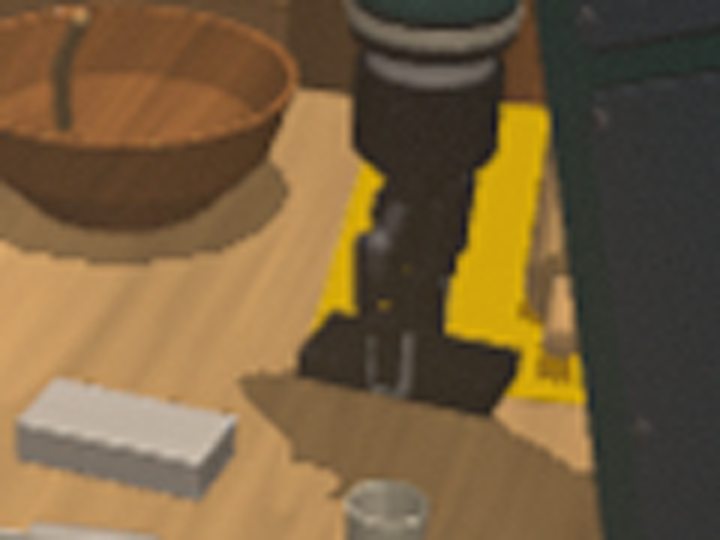

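```bash
python3 -m jog '[[[0,0,0,0,0,15,40],[0,0,0,0,0,35,40],[0,0,0,0,0,48,40],[0,0,0,0,0,55,40],[0,0,0,0,0,57,40],[0,0,0,0,0,57,62],[0,0,0,0,0,57,62],[0,0,0,0,0,57,62],[0,0,0,0,0,55,62],[0,0,0,0,0,52,62],[0,0,0,0,0,52,62],[0,0,0,0,0,52,40],[0,0,0,0,0,52,40],[0,0,0,0,0,52,40],[0,0,0,0,0,52,40],[0,0,0,0,0,52,40]]]' 60
python3 - <<'E'
from h import *
st(); 
d=snap("side"); crop(d,280,70,400,160,6,"pics/d3.png")
E
```

```text
time: 6.5
position: [0.4504, -0.3565, 0.0075]
orientation: [2.351, 2.083, 0.0]
force: [-2.1, 1.8, 12.4]
grip_width: 0.0518
t 6.5 pos [ 450.4 -356.5    7.5] jaw 83.07 tilt 0.05 F [-2.1  1.8 12.4] w 51.8
 q [-0.81  0.5  -0.32  0.75  0.   -0.69]
```

View pics/d3.png

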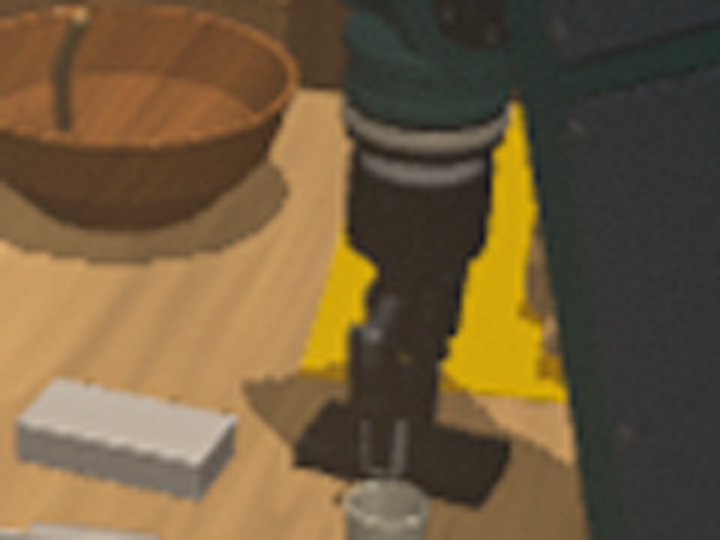

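```bash
python3 -m jog '[[[0,0,0,0,0,-6,40],[0,0,0,0,0,-18,40],[0,0,0,0,0,-34,40],[0,0,0,0,0,-48,40],[0,0,0,5,8,-55,40],[0,0,-0.2,12,20,-58,40],[0,0,-0.4,22,38,-58,40],[0,0,-0.7,32,56,-58,40],[0,0,-0.7,42,73,-58,40],[0,0,-0.7,48,85,-58,40],[0,0,-0.7,50.5,89,-58,40],[0,0,-0.7,50.5,89,-55,40],[0,0,-0.7,50.5,89,-48,40],[0,0,-0.7,50.5,89,-40,40],[0,0,-0.7,50.5,89,-34,40],[0,0,-0.7,50.5,89,-30,40],[0,0,-0.7,50.5,89,-30,40],[0,0,-0.7,50.5,89,-30,40]]]'
python3 - <<'E'
from h import *
st(); 
d=snap("side"); crop(d,270,70,370,160,6,"pics/e1.png")
b,c=fit(d,(.6,-.323,-.1),boxpts,.025);print(b,c)
mv(.5442,-.3167,.036,83.8)
E
```

```text
time: 8.35
position: [0.5447, -0.3171, 0.0368]
orientation: [2.339, 2.097, -0.0]
force: [0.3, -0.5, -2.9]
grip_width: 0.0519
t 8.35 pos [ 544.7 -317.1   36.8] jaw 83.77 tilt 0.0 F [ 0.3 -0.5 -2.9] w 51.9
 q [-0.66  0.55 -0.13  0.89 -0.   -0.55]
[ 0.59967515 -0.32372183 -0.08599803] 317.6882471490004
turn [ 0.01  0.01 -0.03] shift [ 0.4 -0.6  1. ] alt turn z 180.0 j6 -0.55
```

View pics/e1.png

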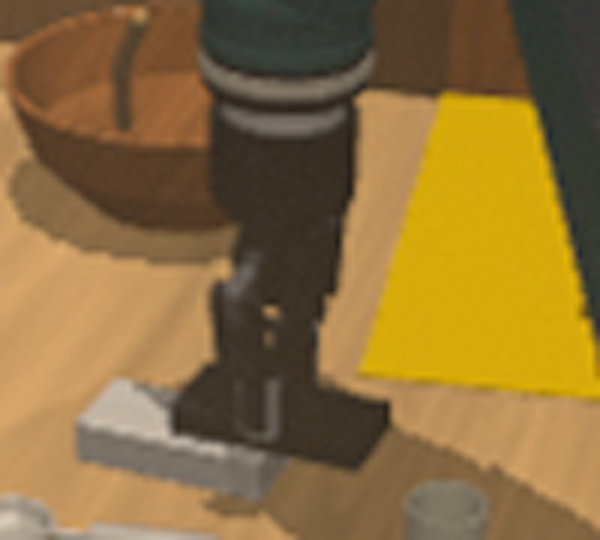

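```bash
python3 -m jog '[[[0,0,0,0,0,2,40],[0,0,0,0,0,3,40],[0,0,0,0,0,4,40],[0,0,0,0,0,4.5,40],[0,0,0,0,0,4.5,40]]]'; python3 -m jog '[[[0,0,0,0,0,0.5,40],[0,0,0,0,0,0.5,40],[0,0,0,0,0,0.5,40]]]'
```

```text
time: 8.9
position: [0.5448, -0.3171, 0.0326]
orientation: [2.339, 2.097, 0.0]
force: [-2.0, 1.1, 3.3]
grip_width: 0.0519
time: 9.2
position: [0.5448, -0.317, 0.0325]
orientation: [2.338, 2.097, 0.0]
force: [-3.8, 2.3, 10.1]
grip_width: 0.0523
```

```bash
python3 -m jog '[[[0,0,0,0,1,-0.4,40],[0,0,0,0,4,-0.4,40],[0,0,0,0,8,-0.4,40],[0,0,0,0,12,-0.4,40],[0,0,0,0,16,-0.4,40],[0,0,0,0,20,-0.4,40],[0,0,0,0,24,-0.4,40],[0,0,0,0,28,-0.4,40],[0,0,0,0.2,32,-0.4,40],[0,0,0,0.2,36,-0.4,40],[0,0,0,0.2,40,-0.4,40],[0,0,0,0.2,44,-0.4,40],[0,0,0,0.3,47,-0.4,40],[0,0,0,0.3,50,-0.4,40],[0,0,0,0.3,52,-0.4,40],[0,0,0,0.3,54,-0.4,40],[0,0,0,0.3,54,-0.4,40],[0,0,0,0.3,54,-0.4,40]]]'
python3 - <<'E'
from h import *
st(); 
d=snap("side"); crop(d,250,90,350,170,8,"pics/f1.png")
d=snap("top"); crop(d,400,90,520,190,6,"pics/f2.png")
E
```

```text
time: 11.0
position: [0.5984, -0.3228, 0.0326]
orientation: [2.339, 2.097, -0.001]
force: [-3.7, -0.1, 6.8]
grip_width: 0.0517
t 11.0 pos [ 598.4 -322.8   32.6] jaw 83.77 tilt 0.03 F [-3.7 -0.1  6.8] w 51.7
 q [-0.61  0.63  0.02  0.96 -0.   -0.51]
```

View pics/f1.png

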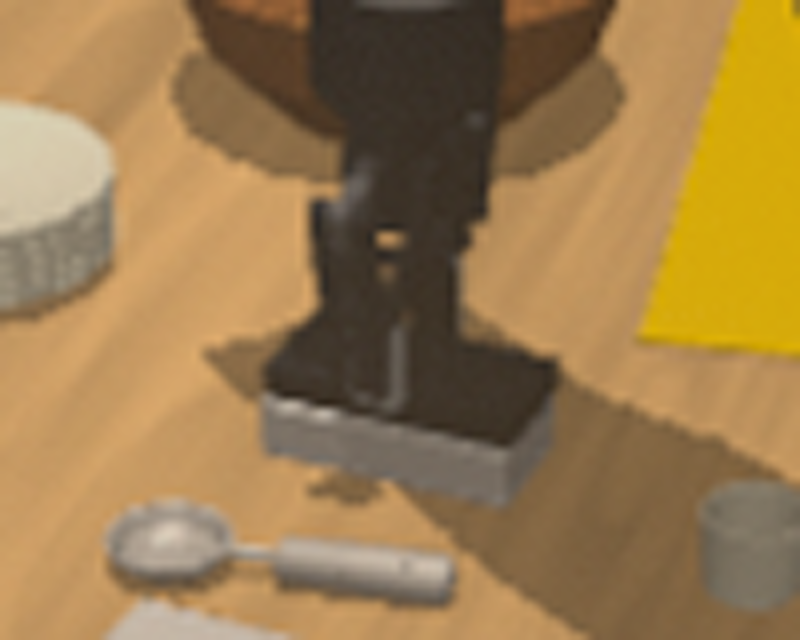

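View pics/f2.png

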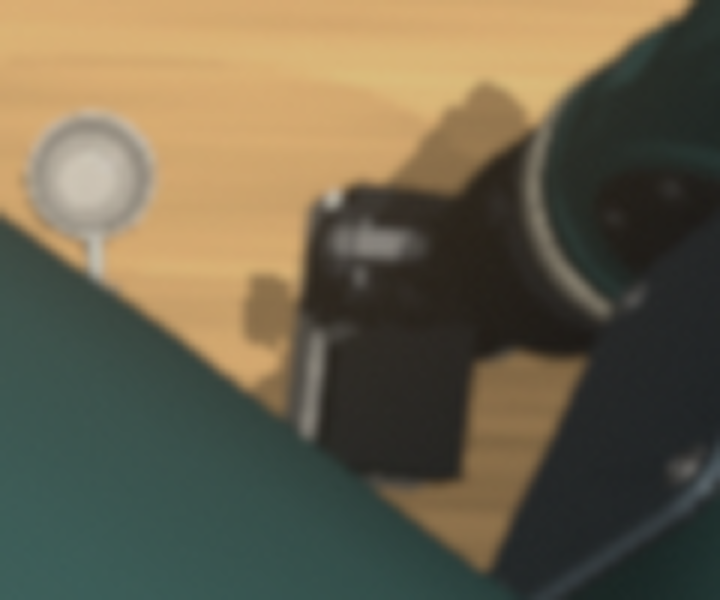

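```bash
python3 -m jog '[[[0,0,0,0,0,0,62],[0,0,0,0,0,0,62],[0,0,0,0,0,0,62],[0,0,0,0,0,6,62],[0,0,0,0,0,12,62],[0,0,0,0,0,16,62],[0,0,0,0,0,18,62],[0,0,0,0,0,18,40],[0,0,0,0,0,18,40],[0,0,0,0,0,18,40],[0,0,0,0,0,18,40],[0,0,0,0,0,18,40],[0,0,0,0,0,18,40]]]' 30
python3 - <<'E'
from h import *
st(); 
E
python3 -m jog '[[[0,0,0,0,0,0,64],[0,0,0,0,0,0,64],[0,0,0,0,0,0,64],[0,0,0,0,0,-20,64],[0,0,0,0,0,-50,64],[0,0,0,0,0,-80,64],[0,0,0,0,-20,-90,64],[0,0,0,0,-60,-95,64],[0,0,0,0,-100,-95,64],[0,0,0,0,-140,-95,64],[0,0,0,0,-160,-95,64],[0,0,0,0,-160,-95,64]]]' 60
python3 - <<'E'
from h import *
st(); 
d=snap("side"); crop(d,250,90,350,170,8,"pics/g1.png")
d=snap("top"); crop(d,400,90,520,190,6,"pics/g2.png")
E
```

```text
time: 12.4
position: [0.5983, -0.3227, 0.014]
orientation: [-2.339, -2.097, 0.001]
force: [-0.3, -0.6, -6.0]
grip_width: 0.0535
t 12.4 pos [ 598.3 -322.7   14. ] jaw 83.77 tilt 0.02 F [-0.3 -0.6 -6. ] w 53.5
 q [-0.61  0.65 -0.01  0.92 -0.   -0.51]
time: 13.6
position: [0.4373, -0.3049, 0.1098]
orientation: [2.34, 2.096, -0.0]
force: [-0.2, 0.2, 0.5]
grip_width: 0.0641
t 13.6 pos [ 437.3 -304.9  109.8] jaw 83.69 tilt 0.01 F [-0.2  0.2  0.5] w 64.1
 q [-0.76  0.34 -0.27  0.95 -0.   -0.65]
```

View pics/g1.png

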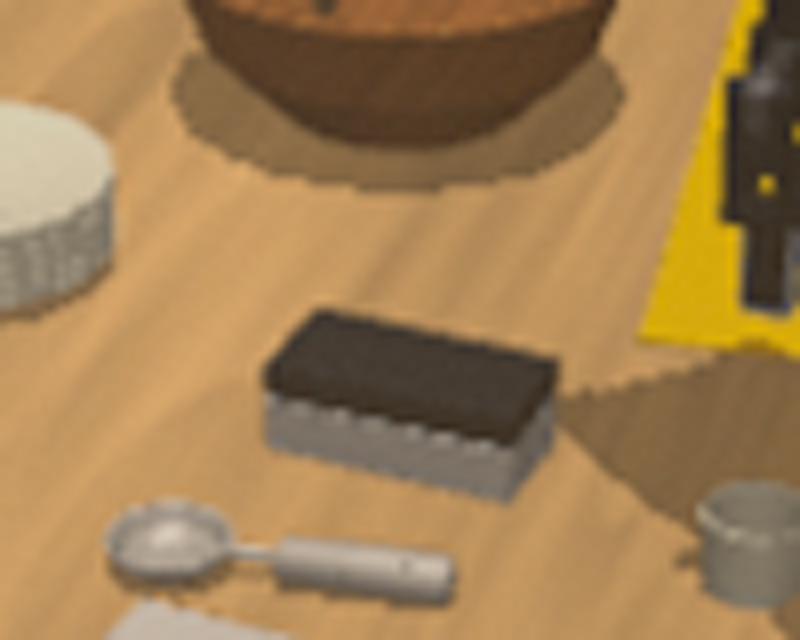

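View pics/g2.png

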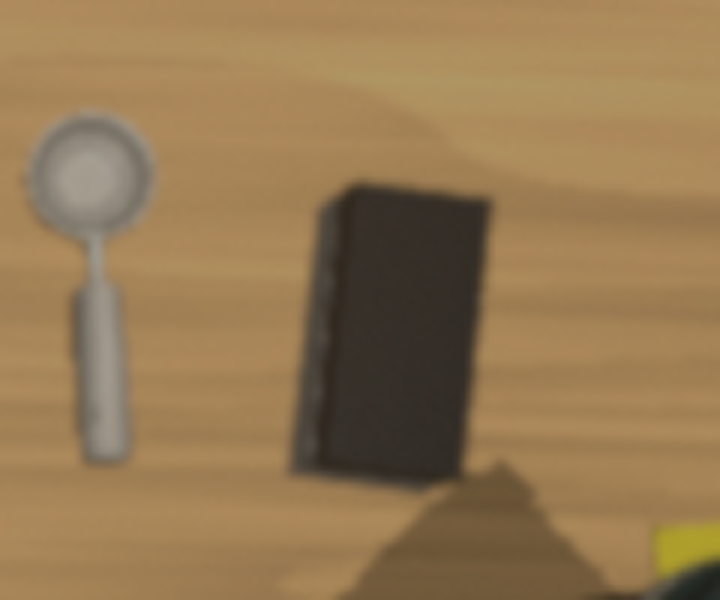

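```bash
cat >> h.py <<'E'
def stackfit(d,p0,verbose=True,dish=None):
    """fit slab (dark) then block visible part (lighter grey). returns slab, block poses"""
    V=d["color"].max(2).astype(float)
    p0=np.array(p0,float)
    q=proj(d,boxpts(p0,.041)); x0,y0=np.floor(q.min(0)-8).astype(int); x1,y1=np.ceil(q.max(0)+8).astype(int)
    w,h=x1-x0,y1-y0
    img=d["color"][y0:y1,x0:x1].astype(float)
    # linear model: image = sum of class colours weighted by coverage: bg(local), slab, block faces -> solve colours by lstsq
    def model(v):
        s=p0+v[:3]*[.01,.01,.1]; b=p0+v[3:]*[.01,.01,.1]
        S=boxpts(s,.016,.025); B=boxpts(b,.025)
        cam=d["world_from_camera"][:3,3]
        cov=[]; occ=np.zeros((h,w))
        for P in (S,B):
            c=P.mean(0)
            for f in ((4,5,6,7),(0,1,5,4),(1,2,6,5),(2,3,7,6),(3,0,4,7)):
                fc=P[list(f)].mean(0)
                if (fc-c)@(cam-fc)<=0: continue
                m=render(d,P[list(f)],x0,y0,w,h)*(1-occ) if P is B else render(d,P[list(f)],x0,y0,w,h)
                cov.append(m)
            occ=np.clip(render(d,S,x0,y0,w,h),0,1)
        return cov
    def f(v):
        cov=model(v); bg=1-np.clip(sum(cov),0,1)
        yy,xx=np.mgrid[0:h,0:w]
        A=np.stack([m.ravel() for m in cov]+[bg.ravel(),(bg*xx/w).ravel(),(bg*yy/h).ravel()],1)
        r=0
        X=np.linalg.lstsq(A.T@A+1e-3*np.eye(A.shape[1]),A.T@img.reshape(-1,3),rcond=None)[0]
        e=np.clip(A@X-img.reshape(-1,3),-50,50)
        return (e**2).mean()
    x=np.zeros(6)
    for sc in (.3,.15,.1):
        r=minimize(f,x,method="Nelder-Mead",options=dict(initial_simplex=np.vstack([x]+[x+sc*np.eye(6)[i] for i in range(6)]),xatol=2e-3,fatol=1e-3,maxiter=1200)); x=r.x
    s=p0+x[:3]*[.01,.01,.1]; b=p0+x[3:]*[.01,.01,.1]; t=b[2]; D=(s-b)[:2]
    al=D@[np.cos(t),np.sin(t)]; ac=D@[-np.sin(t),np.cos(t)]
    if verbose: print("slab",(s[:2]*1000).round(1),np.degrees(s[2]).round(1),"block",(b[:2]*1000).round(1),np.degrees(t).round(1),"along",round(al*1000,1),"across",round(ac*1000,1),"cost",round(r.fun,1))
    return s,b
E
python3 - <<'E'
from h import *
for n,p in (("top",(.5976,-.322,-.107)),("side",(.600,-.323,-.107))):
    d=snap(n); s,b=stackfit(d,p); fs,c=fit(d,p,boxpts,.041); print(fs,c)
    k=8; q=proj(d,boxpts(s,.016,.025)); qb=proj(d,boxpts(b,.025)); x0,y0=q.min(0).astype(int)-12
    im=cv2.resize(d["color"][y0:y0+60,x0:x0+70,::-1],None,fx=k,fy=k,interpolation=cv2.INTER_CUBIC)
    for Q,col in ((q,(0,255,0)),(qb,(0,0,255))):
        for f in ((0,1,2,3),(4,5,6,7)):
            cv2.polylines(im,[np.round((Q[list(f)]-[x0,y0]+.5)*k).astype(int)],True,col,1)
    cv2.imwrite(f"pics/h_{n}.png",im)
E
```

```text
slab [ 595.5 -323.5] -5.8 block [ 592.4 -315.9] -6.4 along 4.0 across -7.2 cost 73.6
[ 0.59561779 -0.32380468 -0.1050922 ] 63.519101757642304
slab [ 598.1 -323.3] -5.8 block [ 600.3 -327.6] -5.8 along -2.7 across 4.1 cost 131.1
[ 0.59880818 -0.324298   -0.11491632] 236.87963985434791
```

View pics/h_side.png

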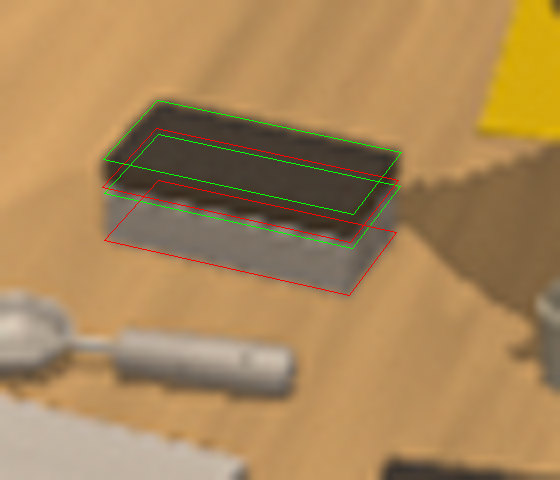

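View pics/h_top.png

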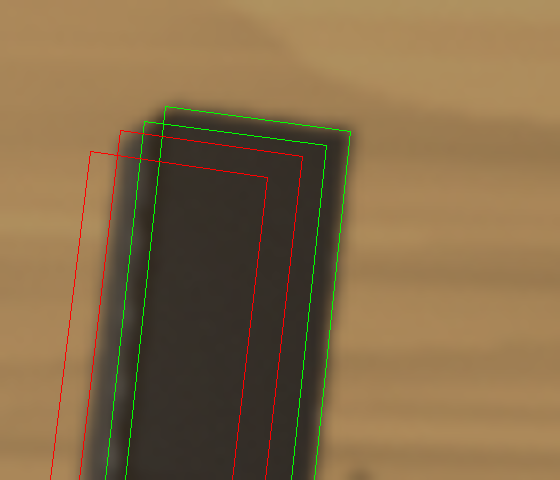

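```bash
cat >> h.py <<'E'
def stack2(d,p0,lo=62,hi=100):
    dm=darkmask(d,lo,hi); um=np.maximum(softmask(d),dm)
    s,c1=fit(d,p0,boxpts,.016,.025,mask=dm,pad=6)
    q=proj(d,boxpts(s,.041)); x0,y0=np.floor(q.min(0)-7).astype(int); x1,y1=np.ceil(q.max(0)+7).astype(int);w,h=x1-x0,y1-y0
    M=um[y0:y1,x0:x1]
    def r(v):
        a=s.copy(); a[:2]+=v[2:4]*.01;a[2]+=v[4]*.1
        return np.maximum(render(d,boxpts(a,.016,.025),x0,y0,w,h),render(d,boxpts(a+[v[0]*.01,v[1]*.01,0],.025),x0,y0,w,h))
    f=lambda v:((r(v)-M)**2).sum()
    x=np.zeros(5)
    for sc in (.3,.15,.1):
        o=minimize(f,x,method="Nelder-Mead",options=dict(initial_simplex=np.vstack([x]+[x+sc*np.eye(5)[i] for i in range(5)]),xatol=2e-3,fatol=1e-3,maxiter=1500));x=o.x
    t=s[2]+x[4]*.1; D=-x[:2]*10
    print("slab(dark)",(s[:2]*1000).round(1),np.degrees(s[2]).round(1),round(c1,1),"| slab-block along",round(D@[np.cos(t),np.sin(t)],1),"across",round(D@[-np.sin(t),np.cos(t)],1),"slab",((s[:2]+x[2:4]*.01)*1000).round(1),np.degrees(t).round(1),round(o.fun,1))
    return s
E
python3 - <<'E'
from h import *
for n,p in (("top",(.5976,-.322,-.107)),("side",(.600,-.323,-.107))):
    d=snap(n); stack2(d,p); stack2(d,p,70,120)
E
```

```text
slab(dark) [ 594.7 -321.7] -6.1 14.2 | slab-block along -3.6 across 4.0 slab [ 594.4 -322.1] -6.0 5.8
slab(dark) [ 594.6 -321.5] -6.0 37.9 | slab-block along -3.0 across 3.3 slab [ 594.9 -322.9] -6.0 11.7
slab(dark) [ 597.3 -326. ] -5.1 51.2 | slab-block along -4.1 across 7.3 slab [ 596.8 -319.9] -6.2 88.8
slab(dark) [ 597.3 -324.9] -5.2 28.0 | slab-block along -3.8 across 6.9 slab [ 597.1 -320.4] -6.2 84.5
```

```bash
python3 - <<'E'
from h import *
mv(.5174,-.3137,.014,83.8)
E
```

```text
turn [0.01 0.01 0.01] shift [ 0.1 77.7 95.1] alt turn z -180.0 j6 -0.65
```

```bash
python3 -m jog '[[[0,0,0,0,20,0,0],[0,0,0,0,50,10,0],[0,0,0,0,70,30,0],[0,0,0,0,78,50,0],[0,0,0,0,78,70,0],[0,0,0,0,78,85,0],[0,0,0,0,78,93,0],[0,0,0,0,78,95,0],[0,0,0,0,80,95,0],[0,0,0,0,83,95,0],[0,0,0,0,86,95,0]]]'
python3 -m jog '[[[0,0,0,0,1.5,0,0],[0,0,0,0,2.5,0,0],[0,0,0,0,3.5,0,0],[0,0,0,0,4.5,0,0]]]'
python3 -m jog '[[[0,0,0,0,1,0,0],[0,0,0,0,2,0,0],[0,0,0,0,3,0,0]]]'
python3 -m jog '[[[0,0,0,0,1,0,0],[0,0,0,0,2,0,0],[0,0,0,0,2,0,0]]]'
```

```text
time: 15.0
position: [0.5255, -0.3149, 0.0149]
orientation: [2.338, 2.097, 0.0]
force: [0.9, -0.4, -0.4]
grip_width: -0.0003
time: 15.4
position: [0.5294, -0.3151, 0.0142]
orientation: [2.339, 2.097, 0.0]
force: [-0.1, 0.1, 0.5]
grip_width: 0.0001
time: 15.7
position: [0.5315, -0.3153, 0.0141]
orientation: [-2.338, -2.096, 0.002]
force: [-7.4, 0.9, 4.6]
grip_width: 0.0002
time: 16.0
position: [0.5336, -0.3154, 0.0141]
orientation: [-2.338, -2.097, 0.002]
force: [-5.4, 1.6, 4.1]
grip_width: 0.0
```

```bash
python3 - <<'E'
from h import *
d=snap("side"); crop(d,270,110,350,170,10,"pics/i1.png")
E
```

```text
(no output)
```

View pics/i1.png

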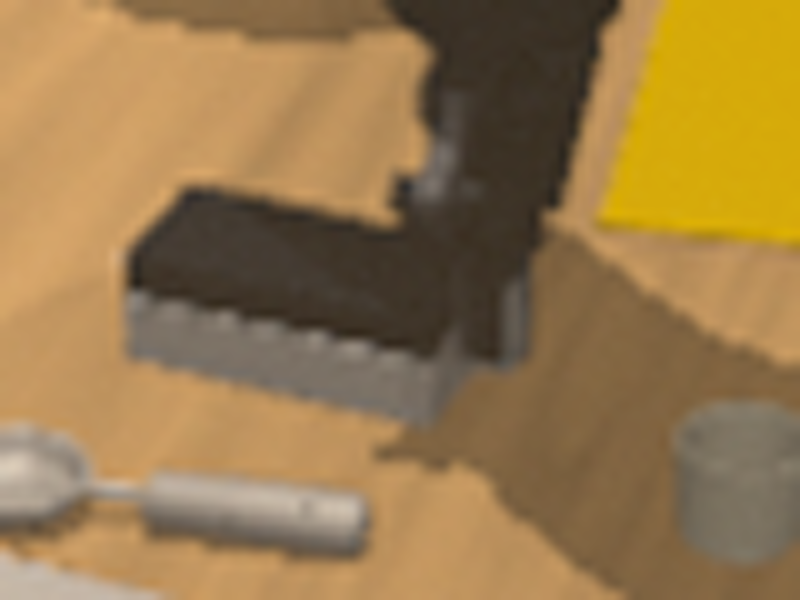

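```bash
python3 -m jog '[[[0,0,0,0,-2,0,0],[0,0,0,0,-10,0,0],[0,0,0,0,-20,-20,0],[0,0,0,0,-40,-60,0],[0,0,0,0,-70,-80,0],[0,0,0,0,-95,-90,60],[0,0,0,0,-95,-90,60]]]' 25
python3 - <<'E'
from h import *
st()
for n,p in (("top",(.5976,-.322,-.107)),("side",(.600,-.323,-.107))):
    d=snap(n); stack2(d,p);
    q,c=fit(d,(.439,-.267),dishpts,0); print("dish",q*1000,c)
crop(d,270,110,350,170,10,"pics/j1.png")
mv(.4392,-.2675,.010,83.8)
E
```

```text
time: 16.75
position: [0.4377, -0.3051, 0.1058]
orientation: [2.339, 2.095, -0.0]
force: [0.7, -0.4, -0.5]
grip_width: 0.0283
t 16.75 pos [ 437.7 -305.1  105.8] jaw 83.7 tilt 0.08 F [ 0.7 -0.4 -0.5] w 28.3
 q [-0.76  0.35 -0.28  0.94 -0.   -0.65]
slab(dark) [ 597.1 -322. ] -6.3 16.0 | slab-block along -3.6 across 4.0 slab [ 597.  -322.3] -6.3 6.9
dish [ 437.81318939 -266.01899615] 16.344085044805386
slab(dark) [ 600.9 -326.4] -4.1 49.8 | slab-block along -4.1 across 7.2 slab [ 599.  -320.4] -6.0 94.2
dish [ 440.55117066 -266.93115366] 2.440169874507973
turn [ 0.05  0.03 -0.07] shift [37.7 -4.6 94.5] alt turn z 179.9 j6 -0.65
```

View pics/j1.png

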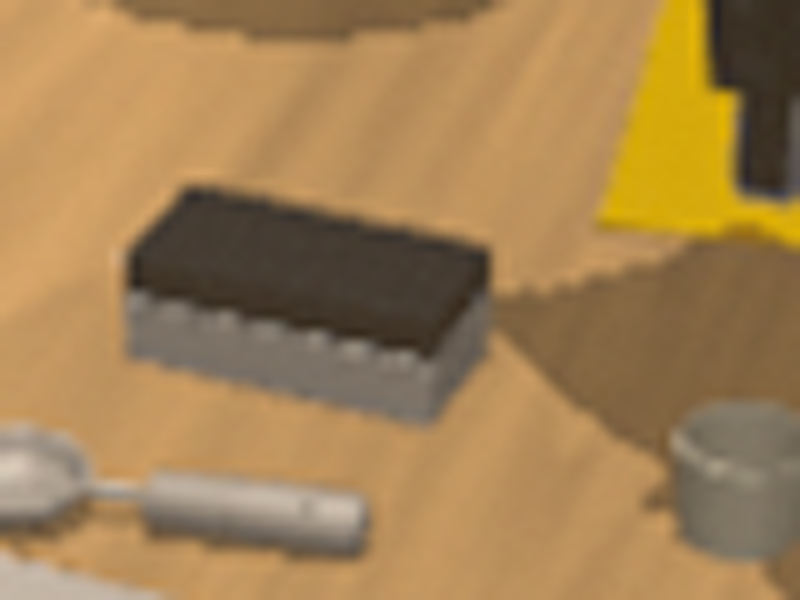

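```bash
python3 -m jog '[[[0,0,0,20,-2,0,62],[0,0,0,38.5,-4.5,10,62],[0,0,0,38.5,-4.5,30,62],[0,0,0,38.5,-4.5,55,62],[0,0,0,38.5,-4.5,75,62],[0,0,0,38.5,-4.5,88,62],[0,0,0,38.5,-4.5,94,62],[0,0,0,38.5,-4.5,94,62],[0,0,0,38.5,-4.5,94,30],[0,0,0,38.5,-4.5,94,30],[0,0,0,38.5,-4.5,94,30],[0,0,0,38.5,-4.5,94,30],[0,0,0,38.5,-4.5,94,30],[0,0,0,38.5,-4.5,94,30]]]' 25
python3 - <<'E'
from h import *
st()
d=snap("side"); crop(d,280,80,400,180,6,"pics/k1.png")
E
```

```text
time: 18.25
position: [0.44, -0.2666, 0.0109]
orientation: [2.338, 2.097, 0.001]
force: [0.0, 2.7, 6.9]
grip_width: 0.0421
t 18.25 pos [ 440.  -266.6   10.9] jaw 83.78 tilt 0.07 F [0.  2.7 6.9] w 42.1
 q [-0.7   0.42 -0.47  0.68  0.   -0.59]
```

View pics/k1.png

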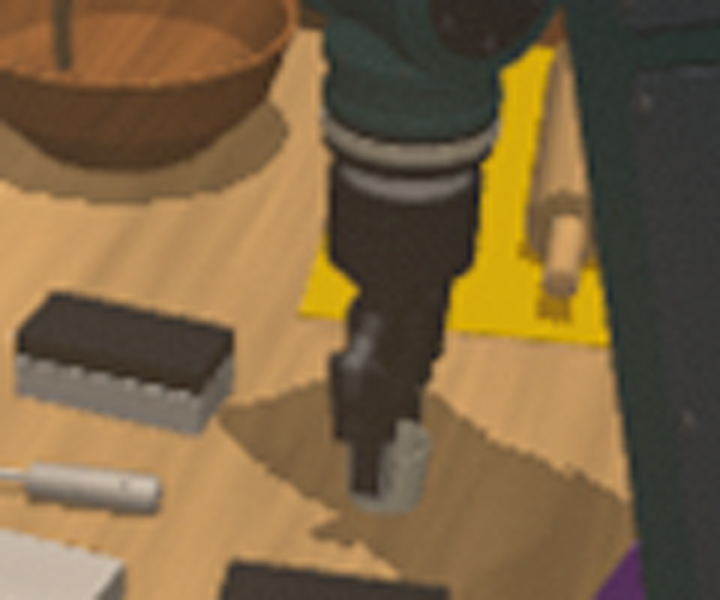

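```bash
python3 - <<'E'
from h import *
d=snap("side")
P=np.array([[.440,-.2666+.022,.012],[.429,-.2446,.012],[.451,-.2446,.012],[.440,-.2666,0],[.44,-.2666,.034]])
print(((proj(d,P)-[280,80]+.5)*6).round())
print(proj(d,dishpts((.440,-.2666))).min(0)*6-np.array([280,80])*6,(proj(d,dishpts((.440,-.2666))).max(0)-[280,80])*6)
E
```

```text
[[377. 500.]
 [398. 504.]
 [356. 497.]
 [385. 497.]
 [389. 442.]]
[343.28650538 416.90004391] [428.04581233 515.01271301]
```

```bash
python3 -m jog '[[[0,0,0,0,0,-8,30],[0,0,0,0,0,-22,30],[0,0,0,0,0,-40,30],[0,0,0,0,0,-60,30],[0,0,0,0,0,-75,30],[0,0,0,0,0,-80,30],[0,0,0,0,0,-80,30]]]'
python3 - <<'E'
from h import *
st()
mv(.6017,-.3229,.056,83.8)
d=snap("side"); crop(d,280,60,400,160,6,"pics/l1.png")
E
```

```text
time: 19.05
position: [0.4398, -0.2669, 0.0909]
orientation: [2.338, 2.096, 0.0]
force: [0.2, 0.2, -1.2]
grip_width: 0.0423
t 19.05 pos [ 439.8 -266.9   90.9] jaw 83.77 tilt 0.08 F [ 0.2  0.2 -1.2] w 42.3
 q [-0.7   0.33 -0.35  0.89 -0.   -0.6 ]
turn [ 0.06  0.05 -0.03] shift [-38.1 167.   35.1] alt turn z 180.0 j6 -0.6
```

View pics/l1.png

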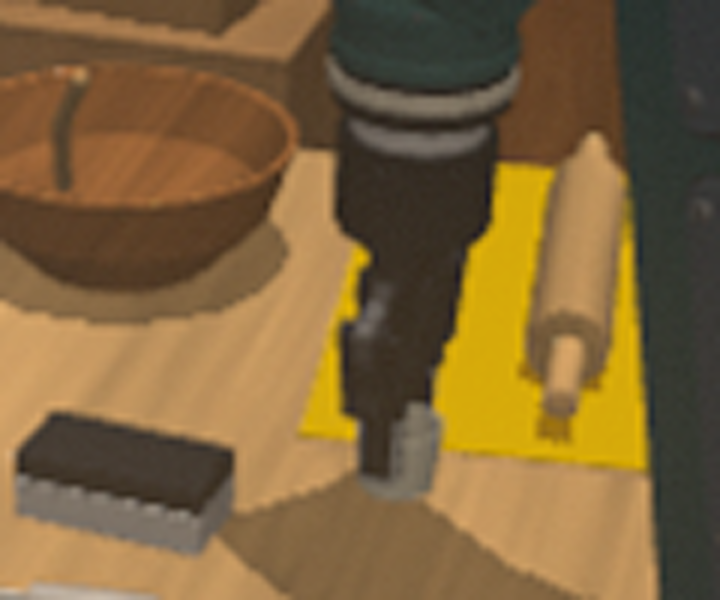

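```bash
python3 -m jog '[[[0,0,0,-2,10,0,30],[0,0,0,-7,30,0,30],[0,0,0,-13,58,0,30],[0,0,0,-20,88,0,30],[0,0,0,-27,118,0,30],[0,0,0,-33,145,0,30],[0,0,0,-37,160,0,30],[0,0,0,-38,167,0,30],[0,0,0,-38,167,5,30],[0,0,0,-38,167,14,30],[0,0,0,-38,167,24,30],[0,0,0,-38,167,32,30],[0,0,0,-38,167,36,30],[0,0,0,-38,167,38,30],[0,0,0,-38,167,38.5,30],[0,0,0,-38,167,38.5,30]]]'
python3 - <<'E'
from h import *
st()
d=snap("side"); crop(d,260,80,360,160,8,"pics/m1.png")
d=snap("top"); crop(d,400,90,520,190,6,"pics/m2.png")
E
```

```text
time: 20.7
position: [0.6015, -0.3225, 0.052]
orientation: [2.339, 2.097, 0.0]
force: [-1.4, 0.0, 1.1]
grip_width: 0.0425
t 20.7 pos [ 601.5 -322.5   52. ] jaw 83.77 tilt 0.03 F [-1.4  0.   1.1] w 42.5
 q [-0.61  0.62  0.05  1.   -0.   -0.5 ]
```

View pics/m1.png

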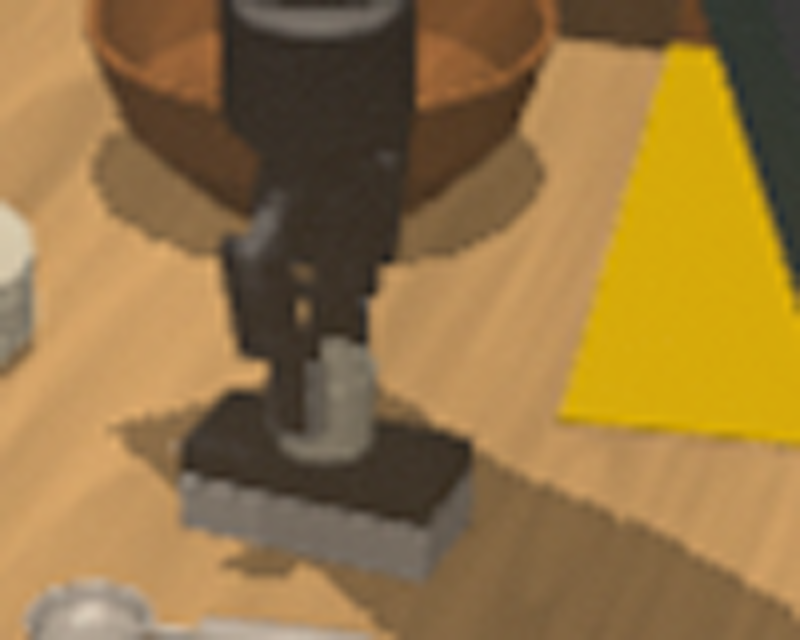

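```bash
python3 -m jog '[[[0,0,0,0,0,0,64],[0,0,0,0,0,0,64],[0,0,0,0,0,0,64],[0,0,0,0,0,-10,64],[0,0,0,0,0,-35,64],[0,0,0,0,0,-65,64],[0,0,0,0,-20,-80,64],[0,0,0,0,-60,-80,64],[0,0,0,0,-100,-80,64],[0,0,0,0,-140,-80,64]]]' 60
python3 - <<'E'
from h import *
st()
for n,p in (("top",(.6,-.322,-.107)),("side",(.602,-.323,-.107))):
    d=snap(n)
    for nm,Q in (("top0",None),):
        q,c=fit(d,(p[0],p[1]),lambda p,h,z0,**k:dishpts(p,z0=.041),0); print(n,"dish",(q*1000).round(1),c)
    crop(d,*((260,80,360,160) if n=="side" else (410,90,510,170)),8,f"pics/n_{n}.png")
d=snap("top")
for n in("S3",): print(n,fit(d,SL[n],boxpts,.016,mask=darkmask(d)))
print(fit(d,BL["C"],boxpts,.025))
mv(.4382,-.144,.006,94)
E
```

```text
time: 21.8
position: [0.461, -0.307, 0.1324]
orientation: [2.338, 2.097, 0.0]
force: [-0.0, -0.5, 0.1]
grip_width: 0.0642
t 21.8 pos [ 461.  -307.   132.4] jaw 83.79 tilt 0.06 F [-0.  -0.5  0.1] w 64.2
 q [-0.73  0.36 -0.18  1.03 -0.   -0.63]
top dish [ 599.9 -320.7] 672.1487986601857
side dish [ 600.7 -318.3] 301.50642629486003
S3 (array([ 0.43786948, -0.14325337,  0.06618157]), np.float64(51.92570236667375))
(array([ 0.59893606, -0.11729915, -0.12464653]), np.float64(10.110975336112634))
turn [  0.02   0.02 -10.31] shift [159.6 -40.3 126.8] alt turn z 169.7 j6 -0.62
```

View pics/n_side.png

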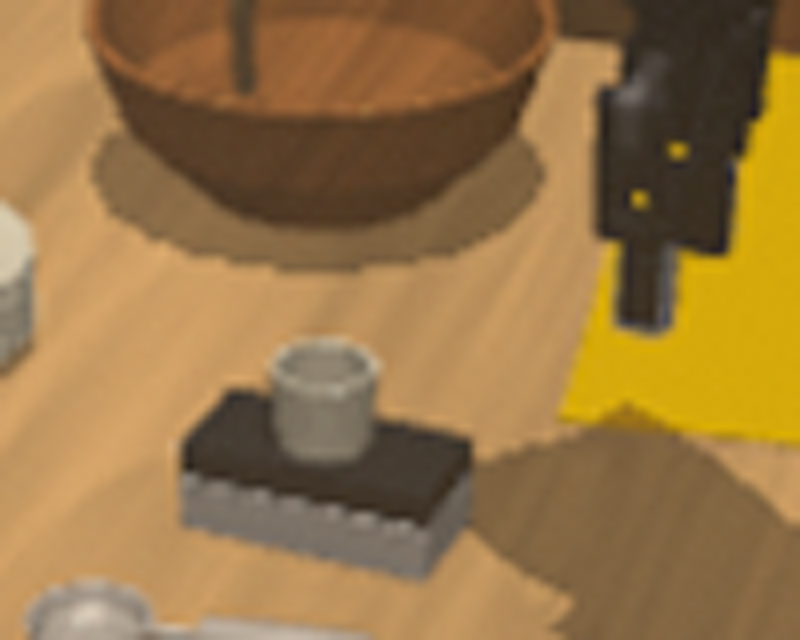

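View pics/n_top.png

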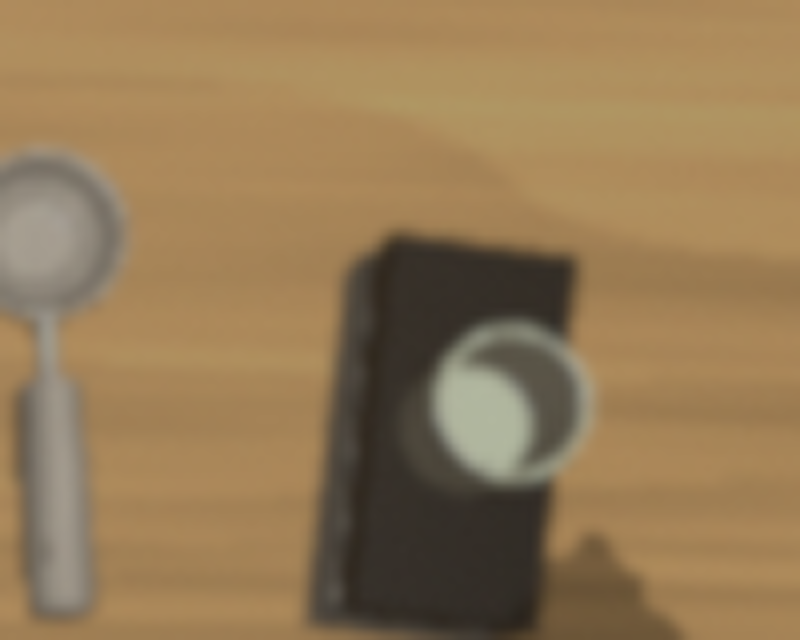

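```bash
python3 -m jog '[[[0,0,-2,20,-5,10,64],[0,0,-4,50,-13,25,64],[0,0,-6,85,-22,45,64],[0,0,-8,120,-31,60,64],[0,0,-10,147,-37,70,64],[0,0,-10.2,158,-40,75,64],[0,0,-10.2,159.5,-40.5,80,64],[0,0,-10.2,159.5,-40.5,95,64],[0,0,-10.2,159.5,-40.5,110,64],[0,0,-10.2,159.5,-40.5,120,64],[0,0,-10.2,159.5,-40.5,125,64],[0,0,-10.2,159.5,-40.5,126,64],[0,0,-10.2,159.5,-40.5,126,64],[0,0,-10.2,159.5,-40.5,126,40],[0,0,-10.2,159.5,-40.5,126,40],[0,0,-10.2,159.5,-40.5,126,40],[0,0,-10.2,159.5,-40.5,126,40],[0,0,-10.2,159.5,-40.5,126,40],[0,0,-10.2,159.5,-40.5,126,40]]]' 60
python3 -m jog '[[[0,0,0,0,0,-6,40],[0,0,0,0,0,-18,40],[0,0,0,0,0,-34,40],[0,0,0,0,0,-48,40],[0,0,0,0,0,-55,40],[0,0,0,0,0,-58,40],[0,0,0,0,0,-58,40]]]'
python3 - <<'E'
from h import *
st()
d=snap("side"); crop(d,260,90,380,190,6,"pics/o1.png")
print(fit(d,BL["C"],boxpts,.025))
d=snap("top"); print(fit(d,BL["C"],boxpts,.025))
E
```

```text
time: 23.85
position: [0.4397, -0.1445, 0.0066]
orientation: [2.142, 2.296, 0.0]
force: [-2.8, 1.8, 11.7]
grip_width: 0.0517
time: 24.55
position: [0.4394, -0.1443, 0.0638]
orientation: [2.143, 2.297, 0.0]
force: [-0.2, -0.4, -2.1]
grip_width: 0.0516
t 24.55 pos [ 439.4 -144.3   63.8] jaw 93.97 tilt 0.02 F [-0.2 -0.4 -2.1] w 51.6
 q [-0.49  0.28 -0.52  0.77 -0.   -0.56]
(array([ 0.60116829, -0.11853828, -0.1343448 ]), np.float64(334.62972577509686))
(array([ 0.59887983, -0.11738992, -0.1252567 ]), np.float64(12.076805346033083))
```

View pics/o1.png

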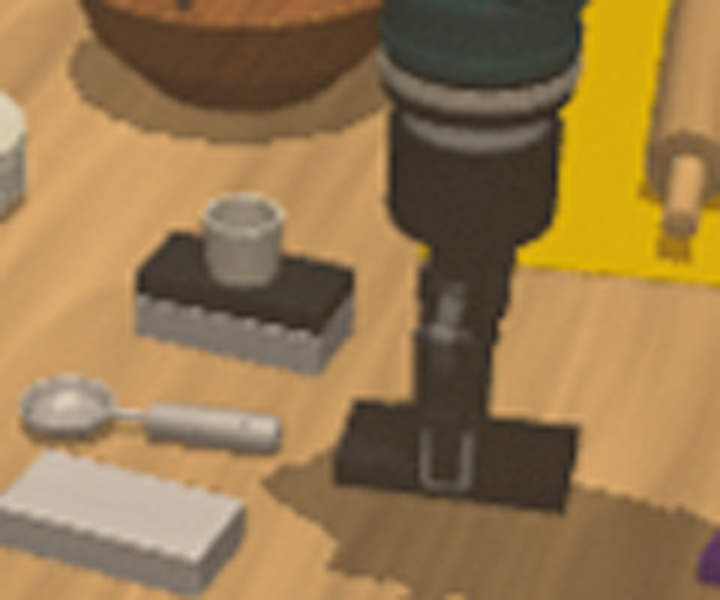

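```bash
python3 - <<'E'
from h import *
mv(.546,-.1109,.036,82.7)
E
```

```text
turn [-0.04 -0.02 11.27] shift [ 25.8 109.   27.2] alt turn z -168.7 j6 -0.56
```

```bash
python3 -m jog '[[[0,0,2,2,8,0,40],[0,0,4,6,25,0,40],[0,0,6,11,45,0,40],[0,0,8,16,66,0,40],[0,0,10,21,88,0,40],[0,0,11.3,24.5,103,0,40],[0,0,11.3,25.8,109,0,40],[0,0,11.3,25.8,109,6,40],[0,0,11.3,25.8,109,15,40],[0,0,11.3,25.8,109,23,40],[0,0,11.3,25.8,109,27,40],[0,0,11.3,25.8,109,29,40],[0,0,11.3,25.8,109,30,40],[0,0,11.3,25.8,109,31,40],[0,0,11.3,25.8,109,31.5,40],[0,0,11.3,25.8,109,31.5,40]]]'
python3 - <<'E'
from h import *
st()
d=snap("side"); crop(d,250,110,350,190,8,"pics/p1.png")
mv(.6006,-.1179,.032,82.7)
E
```

```text
time: 26.25
position: [0.5463, -0.111, 0.0323]
orientation: [2.359, 2.075, 0.0]
force: [0.4, 0.1, -3.0]
grip_width: 0.0518
t 26.25 pos [ 546.3 -111.    32.3] jaw 82.68 tilt 0.01 F [ 0.4  0.1 -3. ] w 51.8
 q [-0.35  0.45 -0.33  0.79 -0.   -0.22]
turn [ 0.01  0.   -0.02] shift [ 0.1 54.7  0.3] alt turn z 180.0 j6 -0.22
```

View pics/p1.png

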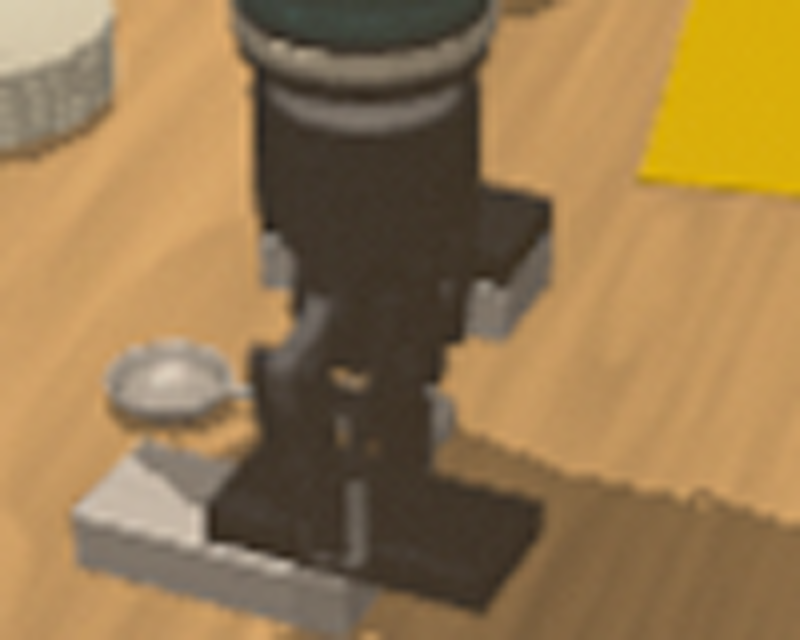

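```bash
python3 -m jog '[[[0,0,0,0,0,0.5,40],[0,0,0,0,0,1,40],[0,0,0,0,0,1,40],[0,0,0,0,0,1,40]]]'
```

```text
time: 26.7
position: [0.5464, -0.111, 0.0317]
orientation: [2.358, 2.075, 0.0]
force: [-2.4, 0.6, 6.1]
grip_width: 0.0515
```

Light contact (about 9 N). Slide 54.6 mm along tool y.

```bash
python3 -m jog '[[[0,0,0,0,1,0,40],[0,0,0,0,4,0,40],[0,0,0,0,8,0,40],[0,0,0,0,12,0,40],[0,0,0,0,16,0,40],[0,0,0,0,20,0,40],[0,0,0,0,24,0,40],[0,0,0,0,28,0,40],[0,0,0,0,32,0,40],[0,0,0,0,36,0,40],[0,0,0,0,40,0,40],[0,0,0,0,44,0,40],[0,0,0,0,47,0,40],[0,0,0,0,50,0,40],[0,0,0,0,53,0,40],[0,0,0,0,54.5,0,40],[0,0,0,0,54.5,0,40],[0,0,0,0,54.5,0,40]]]'
python3 - <<'E'
from h import *
st()
d=snap("side"); crop(d,230,110,330,190,8,"pics/q1.png")
E
```

```text
time: 28.5
position: [0.6, -0.1179, 0.0317]
orientation: [-2.359, -2.075, 0.001]
force: [-5.6, 1.5, 7.6]
grip_width: 0.0519
t 28.5 pos [ 600.  -117.9   31.7] jaw 82.68 tilt 0.02 F [-5.6  1.5  7.6] w 51.9
 q [-0.33  0.53 -0.19  0.85 -0.   -0.2 ]
```

View pics/q1.png

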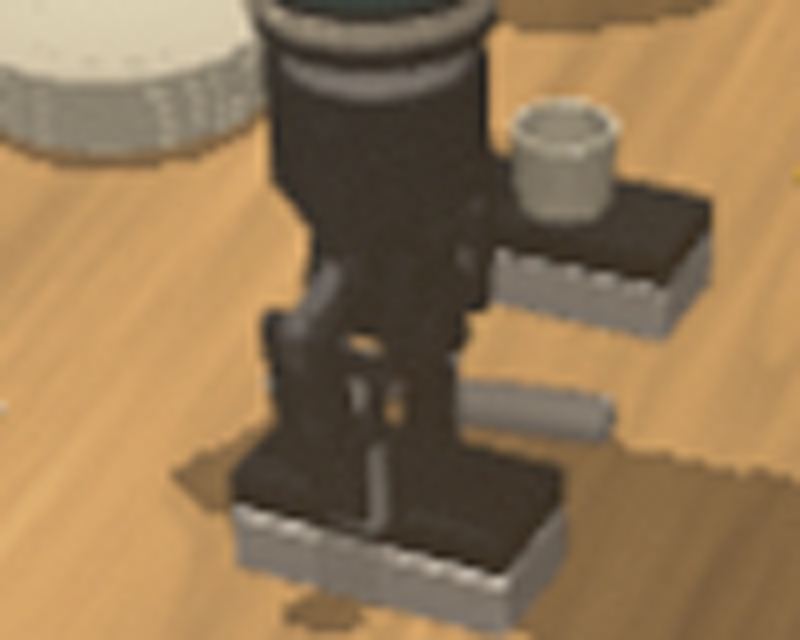

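```bash
python3 -m jog '[[[0,0,0,0,0,0,62],[0,0,0,0,0,0,62],[0,0,0,0,0,0,62],[0,0,0,0,0,6,62],[0,0,0,0,0,12,62],[0,0,0,0,0,16,62],[0,0,0,0,0,18,62],[0,0,0,0,0,18,40],[0,0,0,0,0,18,40],[0,0,0,0,0,18,40],[0,0,0,0,0,18,40],[0,0,0,0,0,18,40],[0,0,0,0,0,18,40]]]' 30
python3 -m jog '[[[0,0,0,0,0,0,64],[0,0,0,0,0,0,64],[0,0,0,0,0,0,64],[0,0,0,0,0,-20,64],[0,0,0,0,0,-50,64],[0,0,0,0,0,-80,64],[0,0,0,0,-20,-90,64],[0,0,0,0,-60,-95,64],[0,0,0,0,-100,-95,64],[0,0,0,0,-140,-95,0],[0,0,0,0,-160,-95,0],[0,0,0,0,-160,-95,0]]]' 60
python3 - <<'E'
from h import *
st(); 
d=snap("side"); crop(d,230,110,330,190,8,"pics/r1.png")
stack2(d,(.600,-.1185,-.127))
d=snap("top"); crop(d,340,100,440,180,8,"pics/r2.png")
stack2(d,(.599,-.1175,-.127))
E
```

```text
time: 29.85
position: [0.6002, -0.118, 0.013]
orientation: [-2.359, -2.075, 0.001]
force: [-0.4, -0.3, -7.5]
grip_width: 0.0534
time: 31.05
position: [0.4394, -0.097, 0.1087]
orientation: [-2.359, -2.074, 0.0]
force: [0.5, 0.0, -0.6]
grip_width: 0.0204
t 31.05 pos [439.4 -97.  108.7] jaw 82.65 tilt 0.02 F [ 0.5  0.  -0.6] w 20.4
 q [-0.4   0.22 -0.47  0.89 -0.   -0.27]
slab(dark) [ 602.2 -121. ] -7.3 65.0 | slab-block along -1.3 across 3.3 slab [ 600.7 -118.7] -9.2 320.1
slab(dark) [ 585.5 -133.1] 19.4 318.0 | slab-block along 18.1 across -53.2 slab [ 609.8 -148. ] 66.8 484.5
```

View pics/r1.png

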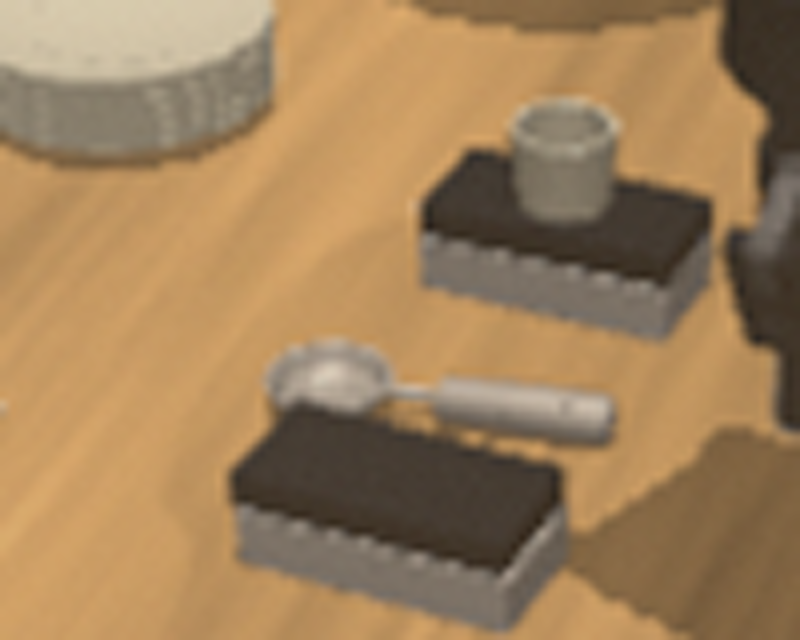

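View pics/r2.png

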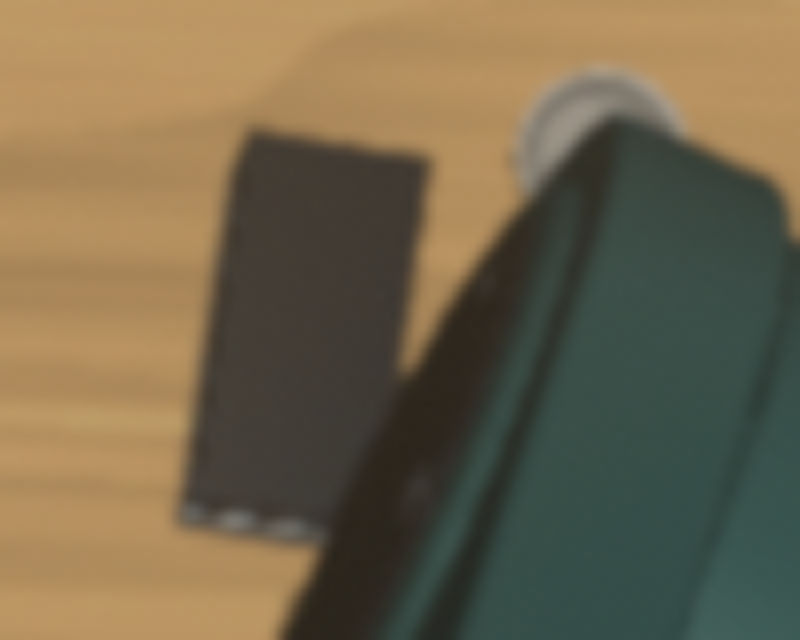

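```bash
python3 -m jog '[[[0,0,0,0,20,0,0],[0,0,0,0,55,0,0],[0,0,0,0,100,0,0],[0,0,0,0,145,0,0],[0,0,0,0,190,0,0],[0,0,0,0,225,0,0],[0,0,0,0,240,0,0],[0,0,0,0,241,5,0],[0,0,0,0,241,25,0],[0,0,0,0,241,50,0],[0,0,0,0,241,75,0],[0,0,0,0,241,90,0],[0,0,0,0,241,94,0],[0,0,0,0,241,94,0],[0,0,0,0,237,94,0],[0,0,0,0,234,94,0]]]'
python3 -m jog '[[[0,0,0,0,-1.5,0,0],[0,0,0,0,-3,0,0],[0,0,0,0,-4,0,0],[0,0,0,0,-5,0,0]]]'
python3 -m jog '[[[0,0,0,0,-1,0,0],[0,0,0,0,-1,0,0]]]'
python3 -m jog '[[[0,0,0,0,-1,0,0],[0,0,0,0,-1,0,0]]]'
```

```text
time: 32.75
position: [0.6739, -0.1275, 0.0151]
orientation: [2.358, 2.074, 0.001]
force: [0.2, -1.2, 0.0]
grip_width: 0.0002
time: 33.15
position: [0.6687, -0.1268, 0.0143]
orientation: [2.359, 2.075, 0.0]
force: [-1.0, 0.2, 0.3]
grip_width: -0.0002
time: 33.35
position: [0.6677, -0.1266, 0.0142]
orientation: [-2.359, -2.075, 0.0]
force: [0.5, 0.0, 0.9]
grip_width: -0.0002
time: 33.55
position: [0.6667, -0.1265, 0.0141]
orientation: [-2.359, -2.075, 0.0]
force: [-0.3, -0.0, -0.3]
grip_width: 0.0003
```

```bash
python3 -m jog '[[[0,0,0,0,-1,0,0],[0,0,0,0,-1,0,0]]]'
python3 -m jog '[[[0,0,0,0,-1,0,0],[0,0,0,0,-1,0,0]]]'
python3 - <<'E'
from h import *
d=snap("side"); crop(d,230,110,330,190,8,"pics/s1.png")
E
```

```text
time: 33.75
position: [0.6657, -0.1263, 0.0142]
orientation: [-2.359, -2.075, 0.0]
force: [0.8, -0.0, 0.4]
grip_width: -0.0
time: 33.95
position: [0.6648, -0.1262, 0.0142]
orientation: [2.359, 2.075, 0.0]
force: [0.3, -0.1, 0.1]
grip_width: -0.0003
```

View pics/s1.png

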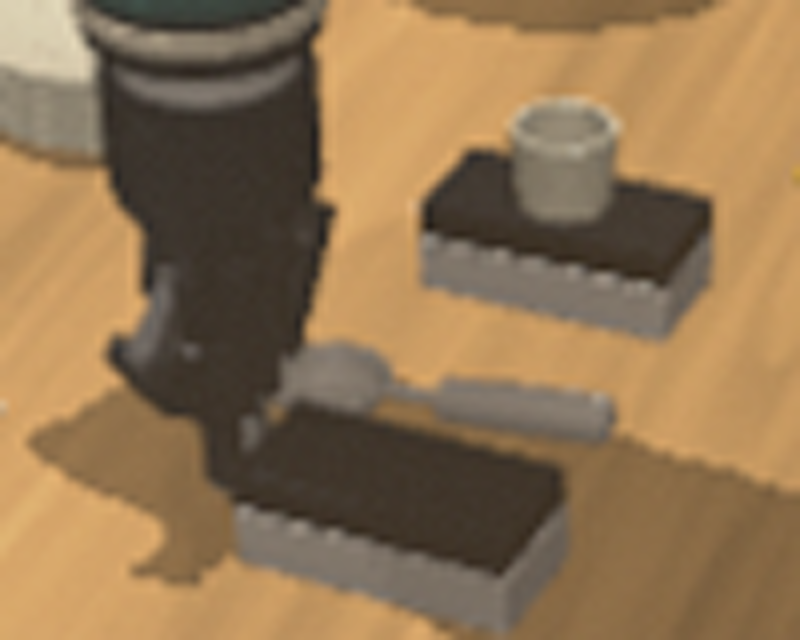

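```bash
python3 -m jog '[[[0,0,0,0,-1,0,0],[0,0,0,0,-1,0,0]]]'
python3 -m jog '[[[0,0,0,0,-1,0,0],[0,0,0,0,-1,0,0]]]'
```

```text
time: 34.2
position: [0.6638, -0.1261, 0.0142]
orientation: [2.359, 2.075, 0.0]
force: [0.7, -0.7, -0.6]
grip_width: -0.0001
time: 34.4
position: [0.663, -0.126, 0.0142]
orientation: [2.359, 2.075, 0.001]
force: [1.9, -0.4, -1.7]
grip_width: -0.0005
```

```bash
python3 -m jog '[[[0,0,0,0,-0.7,0,0],[0,0,0,0,-0.7,0,0]]]'
python3 -m jog '[[[0,0,0,0,-0.7,0,0],[0,0,0,0,-0.7,0,0]]]'
python3 -m jog '[[[0,0,0,0,-0.7,0,0],[0,0,0,0,-0.7,0,0]]]'
```

```text
time: 34.6
position: [0.6622, -0.1259, 0.0142]
orientation: [2.359, 2.075, 0.0]
force: [2.7, -0.4, -2.2]
grip_width: -0.0001
time: 34.8
position: [0.6614, -0.1258, 0.0142]
orientation: [2.359, 2.075, 0.0]
force: [4.2, -0.3, -1.6]
grip_width: 0.0004
time: 35.0
position: [0.6607, -0.1257, 0.0142]
orientation: [2.359, 2.075, 0.0]
force: [3.1, -1.3, -1.5]
grip_width: -0.0
```

```bash
python3 -m jog '[[[0,0,0,0,-0.7,0,0],[0,0,0,0,-0.7,0,0]]]'
python3 -m jog '[[[0,0,0,0,-0.7,0,0],[0,0,0,0,-0.7,0,0]]]'
python3 -m jog '[[[0,0,0,0,-0.7,0,0],[0,0,0,0,-0.7,0,0]]]'
python3 - <<'E'
from h import *
d=snap("side"); crop(d,230,110,330,190,8,"pics/s2.png")
E
```

```text
time: 35.2
position: [0.66, -0.1256, 0.0142]
orientation: [2.359, 2.075, 0.0]
force: [4.0, -0.6, -0.7]
grip_width: 0.0002
time: 35.4
position: [0.6593, -0.1256, 0.0142]
orientation: [2.359, 2.075, -0.0]
force: [2.9, 0.2, -0.5]
grip_width: -0.0005
time: 35.6
position: [0.6586, -0.1255, 0.0142]
orientation: [2.359, 2.075, -0.0]
force: [2.6, -1.9, -0.5]
grip_width: -0.0002
```

View pics/s2.png

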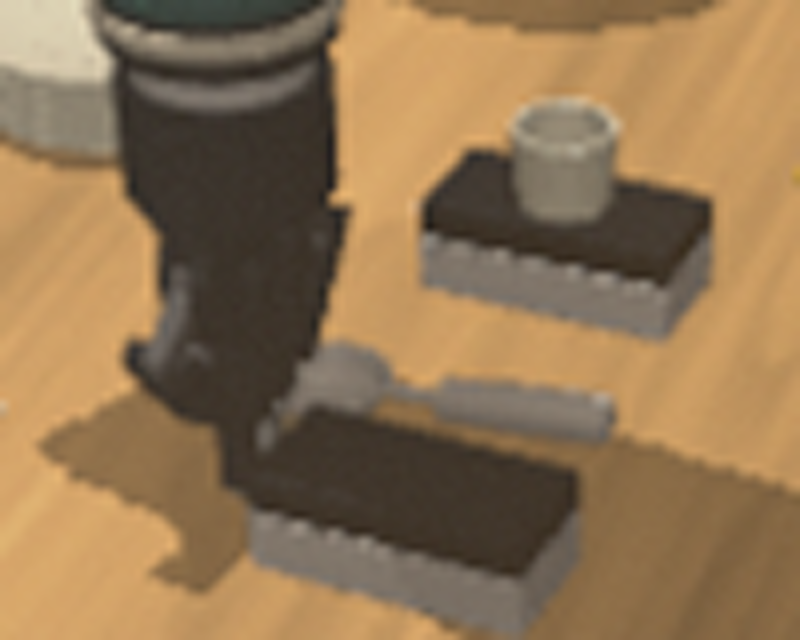

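```bash
python3 -m jog '[[[0,0,0,0,3,0,0],[0,0,0,0,10,-5,0],[0,0,0,0,12,-30,0],[0,0,0,0,12,-65,0],[0,0,0,0,0,-90,62],[0,0,0,0,-40,-95,62],[0,0,0,0,-85,-95,62],[0,0,0,0,-130,-95,62],[0,0,0,10,-175,-95,62],[0,0,0,30,-210,-95,62],[0,0,0,45,-225,-95,62],[0,0,0,59,-228,-95,62],[0,0,0,59,-228,-95,62]]]' 25
python3 - <<'E'
from h import *
st(); mv(.439,-.0379,.0105,82.7)
d=snap("side"); crop(d,230,110,330,190,8,"pics/t1.png")
s,c=fit(d,(.439,-.038),dishpts,0); print(s,c)
stack2(d,(.595,-.1175,-.127))
d=snap("top"); crop(d,330,100,430,240,5,"pics/t2.png")
E
```

```text
time: 36.95
position: [0.4398, -0.0368, 0.1098]
orientation: [2.357, 2.077, 0.0]
force: [-0.0, 0.3, -0.6]
grip_width: 0.0621
t 36.95 pos [439.8 -36.8 109.8] jaw 82.75 tilt 0.01 F [-0.   0.3 -0.6] w 62.1
 q [-0.27  0.2  -0.49  0.88  0.   -0.14]
turn [ 0.01 -0.01  0.05] shift [-1.2 -0.7 99.3] alt turn z -179.9 j6 -0.14
[ 0.44196881 -0.03895938] 84.15824515029993
slab(dark) [ 595.2 -120.1] -8.3 50.8 | slab-block along -2.2 across 3.3 slab [ 594.8 -117.7] -9.1 317.3
```

View pics/t1.png

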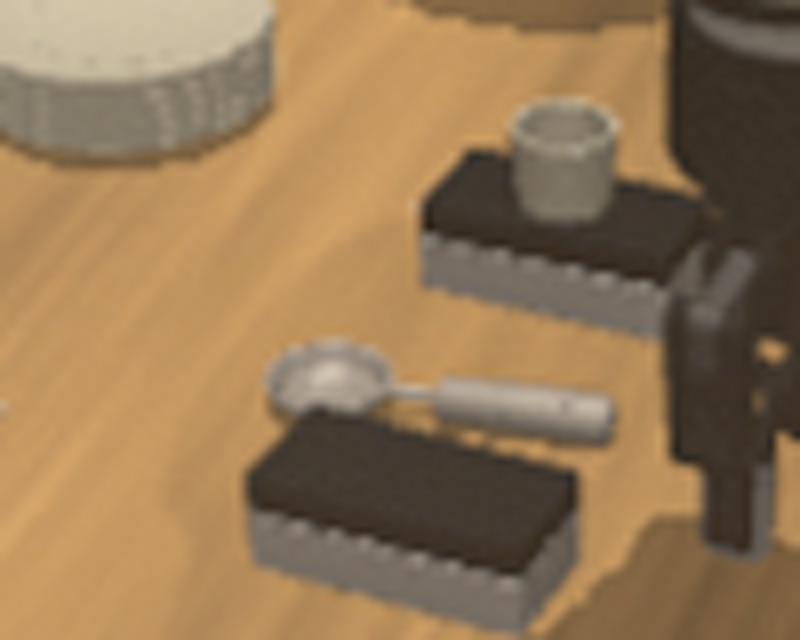

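View pics/t2.png

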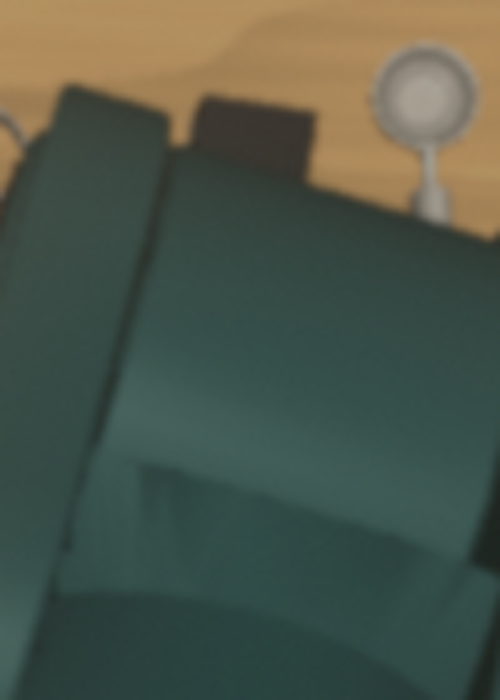

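```bash
python3 -m jog '[[[0,0,0,-1.2,-1,20,62],[0,0,0,-1.2,-1,45,62],[0,0,0,-1.2,-1,70,62],[0,0,0,-1.2,-1,88,62],[0,0,0,-1.2,-1,97,62],[0,0,0,-1.2,-1,99,62],[0,0,0,-1.2,-1,99,62],[0,0,0,-1.2,-1,99,30],[0,0,0,-1.2,-1,99,30],[0,0,0,-1.2,-1,99,30],[0,0,0,-1.2,-1,99,30],[0,0,0,-1.2,-1,99,30],[0,0,0,-1.2,-1,99,30]]]' 25
python3 - <<'E'
from h import *
st()
E
python3 -m jog '[[[0,0,0,0,0,-8,30],[0,0,0,0,0,-22,30],[0,0,0,0,0,-40,30],[0,0,0,0,0,-60,30],[0,0,0,0,0,-75,30],[0,0,0,0,0,-80,30],[0,0,0,0,0,-80,30]]]'
python3 - <<'E'
from h import *
st()
d=snap("side"); crop(d,280,100,380,200,6,"pics/u1.png")
mv(.5938,-.1172,.052,82.7)
E
```

```text
time: 38.35
position: [0.4395, -0.0391, 0.0111]
orientation: [2.358, 2.074, 0.001]
force: [-1.4, 1.0, 7.7]
grip_width: 0.0421
t 38.35 pos [439.5 -39.1  11.1] jaw 82.68 tilt 0.1 F [-1.4  1.   7.7] w 42.1
 q [-0.27  0.32 -0.65  0.6  -0.   -0.15]
time: 39.05
position: [0.4393, -0.039, 0.0909]
orientation: [2.358, 2.074, 0.001]
force: [-0.7, 0.5, -1.4]
grip_width: 0.0416
t 39.05 pos [439.3 -39.   90.9] jaw 82.68 tilt 0.09 F [-0.7  0.5 -1.4] w 41.6
 q [-0.27  0.22 -0.52  0.83  0.   -0.15]
turn [ 0.03  0.01 -0.02] shift [-57.9 163.6  38.3] alt turn z 180.0 j6 -0.15
```

View pics/u1.png

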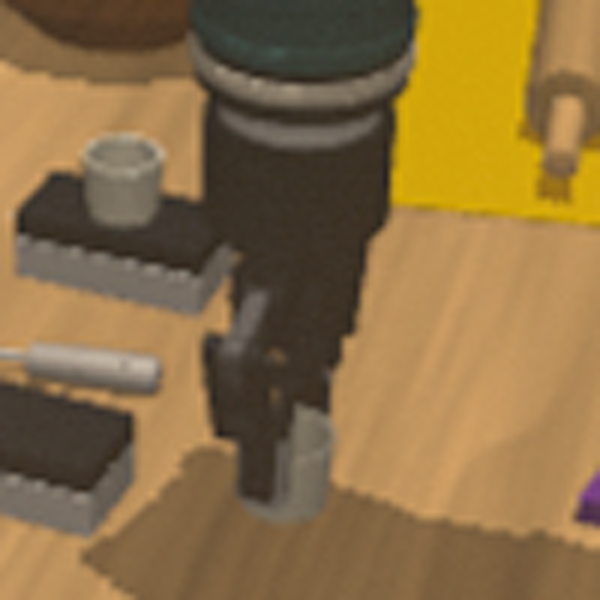

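```bash
python3 -m jog '[[[0,0,0,-4,10,0,30],[0,0,0,-11,30,0,30],[0,0,0,-20,58,0,30],[0,0,0,-31,88,0,30],[0,0,0,-42,118,0,30],[0,0,0,-51,145,0,30],[0,0,0,-56,160,0,30],[0,0,0,-58,165,0,30],[0,0,0,-58,165,5,30],[0,0,0,-58,165,14,30],[0,0,0,-58,165,24,30],[0,0,0,-58,165,32,30],[0,0,0,-58,165,36,30],[0,0,0,-58,165,38,30],[0,0,0,-58,165,38.7,30],[0,0,0,-58,165,38.7,30]]]'
python3 - <<'E'
from h import *
st()
d=snap("side"); crop(d,240,100,340,180,8,"pics/v1.png")
E
```

```text
time: 40.7
position: [0.5948, -0.1173, 0.0523]
orientation: [2.359, 2.075, 0.0]
force: [-5.8, 0.8, 9.0]
grip_width: 0.0419
t 40.7 pos [ 594.8 -117.3   52.3] jaw 82.68 tilt 0.0 F [-5.8  0.8  9. ] w 41.9
 q [-0.33  0.5  -0.17  0.89  0.   -0.2 ]
```

View pics/v1.png

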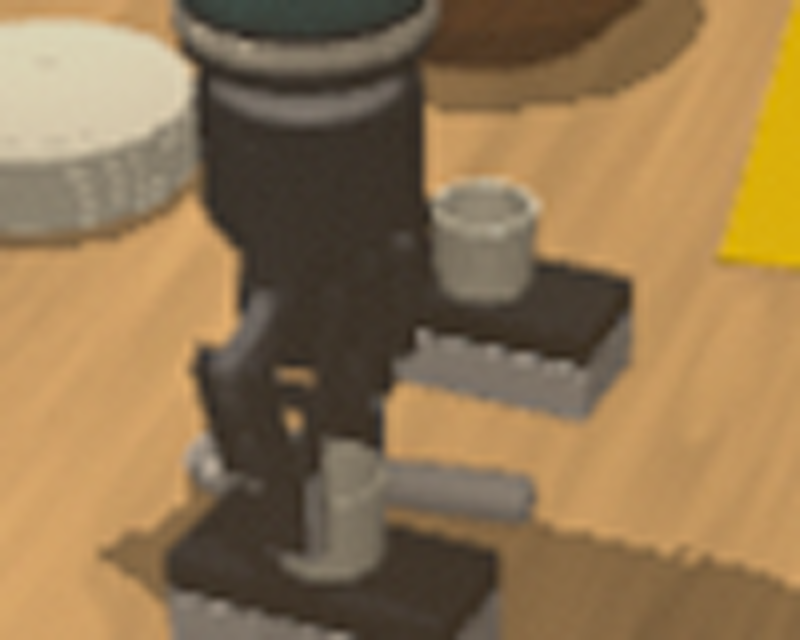

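```bash
python3 -m jog '[[[0,0,0,0,0,-0.5,30],[0,0,0,0,0,-0.5,64],[0,0,0,0,0,-0.5,64],[0,0,0,0,0,-0.5,64],[0,0,0,0,0,-10,64],[0,0,0,0,0,-35,64],[0,0,0,0,0,-65,64],[0,0,0,20,-20,-80,64],[0,0,0,60,-60,-80,64],[0,0,0,100,-100,-80,64],[0,0,0,140,-140,-80,64],[0,0,0,150,-160,-80,64]]]' 60
python3 - <<'E'
from h import *
st()
d=snap("side"); crop(d,240,100,340,180,8,"pics/w1.png")
d=snap("top"); crop(d,340,100,440,180,8,"pics/w2.png")
print("B",fit(d,BL["B"],boxpts,.025)); print("A",fit(d,BL["A"],boxpts,.025))
print("S2",fit(d,SL["S2"],boxpts,.016,mask=darkmask(d)));print("S1",fit(d,SL["S1"],boxpts,.016,mask=darkmask(d)))
cv2.imwrite("pics/w3.png",d["color"][:,:,::-1])
E
```

```text
time: 41.95
position: [0.4542, 0.0534, 0.1321]
orientation: [2.358, 2.075, 0.001]
force: [0.6, 0.8, 1.1]
grip_width: 0.064
t 41.95 pos [454.2  53.4 132.1] jaw 82.71 tilt 0.05 F [0.6 0.8 1.1] w 64.0
 q [-0.06  0.21 -0.41  0.95  0.    0.07]
B (array([ 0.60610547,  0.14173157, -0.55928807]), np.float64(1660.7894842811877))
A (array([0.6389869 , 0.30735804, 0.11035554]), np.float64(536.4528070716023))
S2 (array([0.41246334, 0.0710943 , 0.03360975]), np.float64(1284.5868342288018))
S1 (array([0.46970996, 0.26010382, 0.04736245]), np.float64(546.8049621887197))
```

View pics/w1.png

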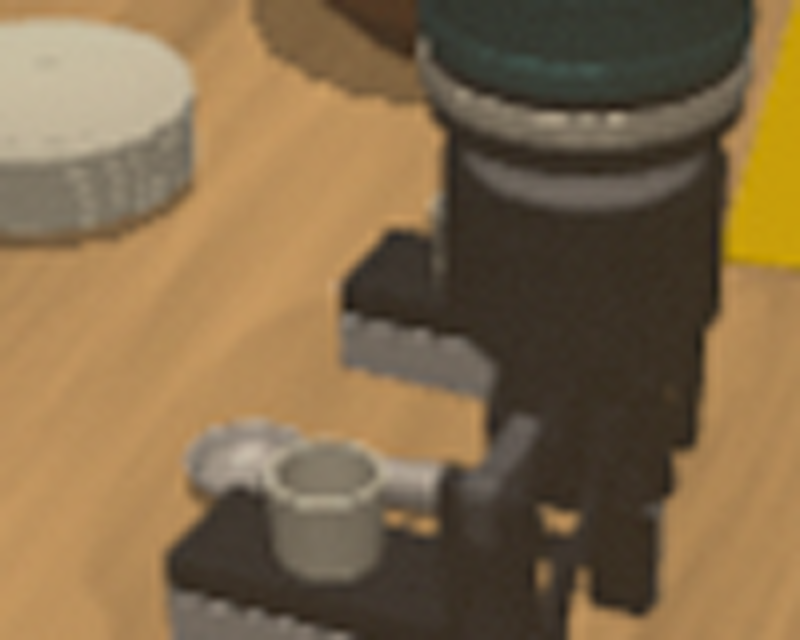

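View pics/w3.png

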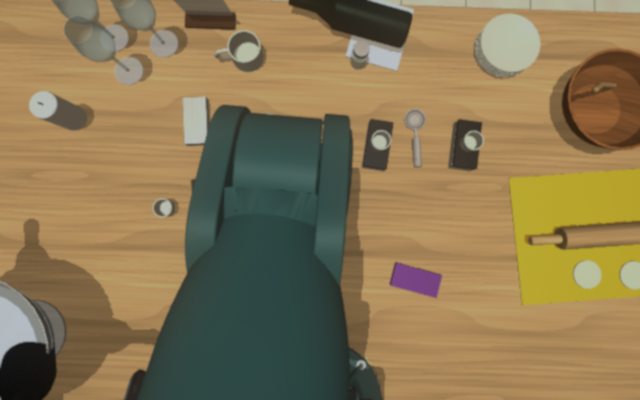

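View pics/w2.png

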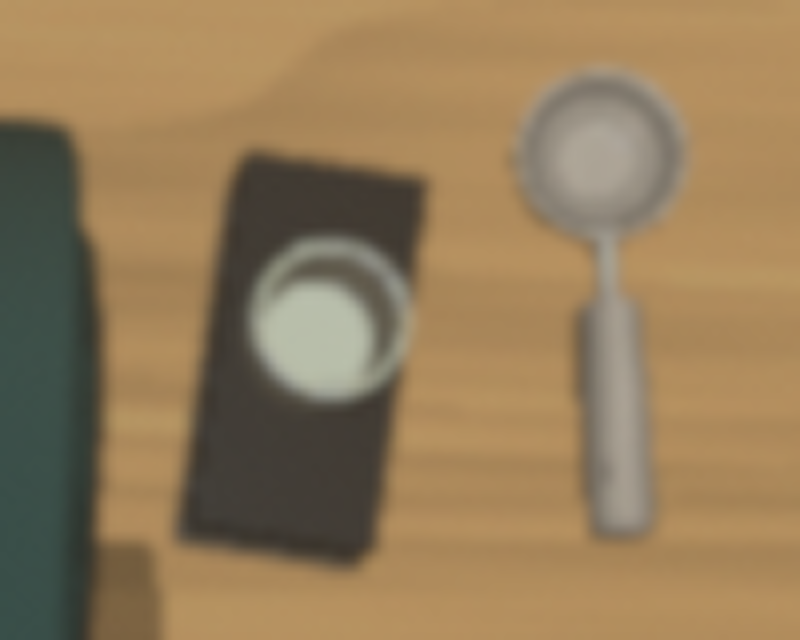

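```bash
python3 - <<'E'
from h import *
d=snap("side"); 
print("B",fit(d,BL["B"],boxpts,.025)); 
print("S2",fit(d,SL["S2"],boxpts,.016,mask=darkmask(d)))
d=snap("top")
k=8
# predicted: slab top face for centre candidates and dish rim
for c in ((.5935,-.117,-.127),):
    q=(proj(d,boxpts(c,.016,.025))[4:]-[340,100]+.5)*k; print(q.round().tolist())
    a=(proj(d,[[c[0],c[1],.075]])-[340,100]+.5)*k; print("rim centre if centred",a)
mv(.4345,.0455,.0065,85)
E
```

```text
B (array([ 0.60642427,  0.12412545, -0.19138266]), np.float64(147.11798920054645))
S2 (array([ 0.43617888,  0.04520646, -0.08578718]), np.float64(22.581343970130128))
[[239.0, 145.0], [424.0, 174.0], [370.0, 550.0], [183.0, 521.0]]
rim centre if centred [[324.6597202  321.30925642]]
turn [ 0.08  0.   -2.25] shift [ -9.2 -20.2 125.8] alt turn z 177.8 j6 0.06
```

```bash
python3 -m jog '[[[0,0,-1,-5,-10,20,64],[0,0,-2.2,-9,-21,45,64],[0,0,-2.2,-9,-21,75,64],[0,0,-2.2,-9,-21,100,64],[0,0,-2.2,-9,-21,118,64],[0,0,-2.2,-9,-21,125,64],[0,0,-2.2,-9,-21,126,64],[0,0,-2.2,-9,-21,126,64],[0,0,-2.2,-9,-21,126,40],[0,0,-2.2,-9,-21,126,40],[0,0,-2.2,-9,-21,126,40],[0,0,-2.2,-9,-21,126,40],[0,0,-2.2,-9,-21,126,40],[0,0,-2.2,-9,-21,126,40]]]' 60
python3 -m jog '[[[0,0,0,0,0,-6,40],[0,0,0,0,0,-18,40],[0,0,0,0,0,-34,40],[0,0,0,0,0,-48,40],[0,0,0,0,0,-55,40],[0,0,0,0,0,-58,40],[0,0,0,0,0,-58,40]]]'
python3 - <<'E'
from h import *
st()
d=snap("side"); crop(d,190,140,370,260,4.4,"pics/x1.png")
print("B",fit(d,(.606,.124,-.19),boxpts,.025))
d=snap("top");print("B",fit(d,(.604,.1257,-.19),boxpts,.025)); crop(d,240,90,340,240,4,"pics/x2.png")
E
```

```text
time: 43.55
position: [0.4345, 0.0454, 0.0067]
orientation: [2.317, 2.119, 0.003]
force: [-2.1, 0.1, 10.0]
grip_width: 0.0522
time: 44.25
position: [0.4337, 0.0454, 0.0636]
orientation: [2.318, 2.12, 0.0]
force: [0.5, -0.0, -4.5]
grip_width: 0.0519
t 44.25 pos [433.7  45.4  63.6] jaw 84.87 tilt 0.02 F [ 0.5 -0.  -4.5] w 51.9
 q [-0.08  0.24 -0.58  0.75 -0.    0.01]
B (array([ 0.6064138 ,  0.12411345, -0.18782492]), np.float64(160.95205587461157))
B (array([ 0.58485918,  0.12939613, -0.18298502]), np.float64(1019.9487132944275))
```

View pics/x1.png

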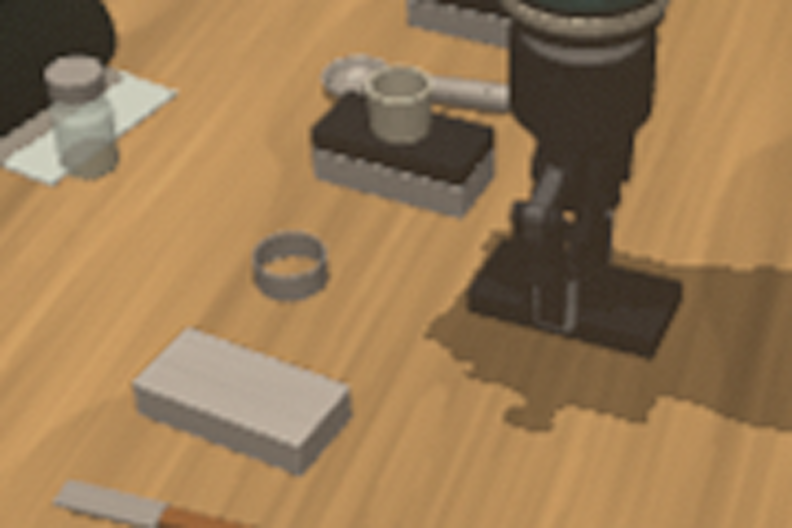

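```bash
python3 - <<'E'
from h import *
mv(.5502,.1355,.032,79.2)
E
```

```text
turn [-0.04  0.    5.67] shift [100.1 108.4  31. ] alt turn z -174.3 j6 0.01
```

```bash
python3 -m jog '[[[0,0,1,7,8,0,40],[0,0,2,23,25,0,40],[0,0,3,41,45,0,40],[0,0,4,60,66,0,40],[0,0,5,80,88,0,40],[0,0,5.7,95,103,0,40],[0,0,5.7,100,108.4,0,40],[0,0,5.7,100,108.4,6,40],[0,0,5.7,100,108.4,15,40],[0,0,5.7,100,108.4,23,40],[0,0,5.7,100,108.4,27,40],[0,0,5.7,100,108.4,29,40],[0,0,5.7,100,108.4,30,40],[0,0,5.7,100,108.4,31,40],[0,0,5.7,100,108.4,31.5,40],[0,0,5.7,100,108.4,31.5,40]]]'
python3 - <<'E'
from h import *
st()
d=snap("side"); crop(d,200,160,320,260,6,"pics/y1.png")
mv(.6042,.1252,.032,79.2)
E
```

```text
time: 45.95
position: [0.5506, 0.1354, 0.0321]
orientation: [2.421, 2.002, 0.0]
force: [0.2, 0.1, -3.5]
grip_width: 0.052
t 45.95 pos [550.6 135.4  32.1] jaw 79.17 tilt 0.01 F [ 0.2  0.1 -3.5] w 52.0
 q [ 0.1   0.47 -0.31  0.8   0.    0.29]
turn [ 0.01 -0.   -0.03] shift [ 0.1 54.6  0.1] alt turn z 180.0 j6 0.29
```

View pics/y1.png

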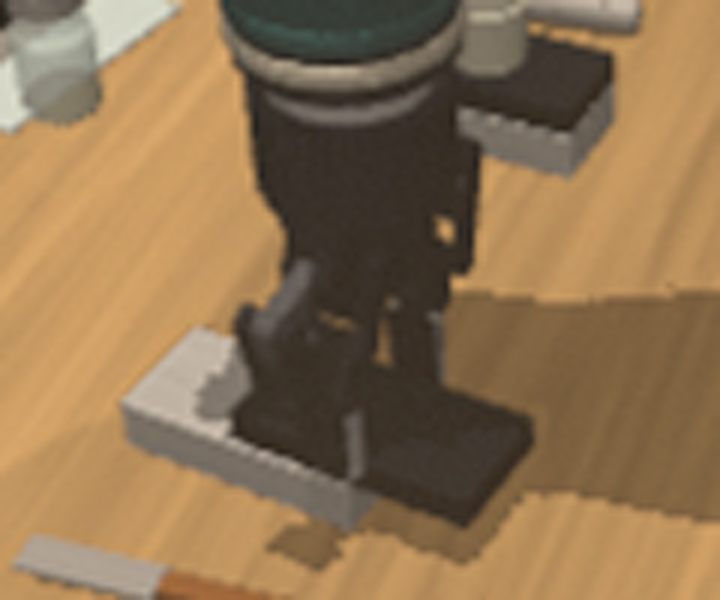

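```bash
python3 -m jog '[[[0,0,0,0,0,0.5,40],[0,0,0,0,0,0.8,40],[0,0,0,0,0,0.8,40],[0,0,0,0,0,0.8,40]]]'
```

```text
time: 46.4
position: [0.5506, 0.1354, 0.0318]
orientation: [2.421, 2.002, 0.001]
force: [-3.9, -1.4, 7.0]
grip_width: 0.0517
```

```bash
python3 -m jog '[[[0,0,0,0,1,-0.2,40],[0,0,0,0,4,-0.2,40],[0,0,0,0,8,-0.2,40],[0,0,0,0,12,-0.2,40],[0,0,0,0,16,-0.2,40],[0,0,0,0,20,-0.2,40],[0,0,0,0,24,-0.2,40],[0,0,0,0,28,-0.2,40],[0,0,0,0,32,-0.2,40],[0,0,0,0,36,-0.2,40],[0,0,0,0,40,-0.2,40],[0,0,0,0,44,-0.2,40],[0,0,0,0,47,-0.2,40],[0,0,0,0,50,-0.2,40],[0,0,0,0,53,-0.2,40],[0,0,0,0,54.5,-0.2,40],[0,0,0,0,54.5,-0.2,40],[0,0,0,0,54.5,-0.2,40]]]'
python3 -m jog '[[[0,0,0,0,0,0,62],[0,0,0,0,0,0,62],[0,0,0,0,0,0,62],[0,0,0,0,0,6,62],[0,0,0,0,0,12,62],[0,0,0,0,0,16,62],[0,0,0,0,0,18,62],[0,0,0,0,0,18,40],[0,0,0,0,0,18,40],[0,0,0,0,0,18,40],[0,0,0,0,0,18,40],[0,0,0,0,0,18,40],[0,0,0,0,0,18,40]]]' 30
python3 - <<'E'
from h import *
st()
d=snap("side"); crop(d,190,160,310,260,6,"pics/z1.png")
E
```

```text
time: 48.2
position: [0.6039, 0.1253, 0.0319]
orientation: [-2.421, -2.002, -0.001]
force: [-4.9, 0.3, 5.5]
grip_width: 0.0521
time: 49.5
position: [0.6038, 0.125, 0.0132]
orientation: [-2.421, -2.002, 0.001]
force: [-0.3, -0.5, -7.8]
grip_width: 0.0537
t 49.5 pos [603.8 125.   13.2] jaw 79.17 tilt 0.03 F [-0.3 -0.5 -7.8] w 53.7
 q [ 0.07  0.56 -0.2   0.82 -0.    0.26]
```

View pics/z1.png

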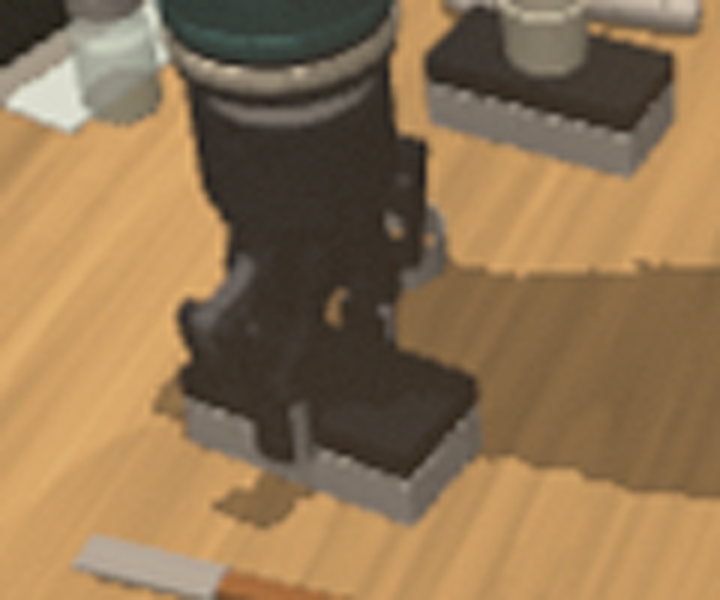

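```bash
python3 -m jog '[[[0,0,0,0,0,0,64],[0,0,0,0,0,0,64],[0,0,0,0,0,0,64],[0,0,0,0,0,-20,64],[0,0,0,0,0,-50,64],[0,0,0,0,0,-80,64],[0,0,0,0,-20,-90,64],[0,0,0,0,-60,-95,64],[0,0,0,0,-100,-95,64],[0,0,0,0,-140,-95,0],[0,0,0,0,-165,-95,0],[0,0,0,0,-165,-95,0]]]' 60
python3 - <<'E'
from h import *
st(); 
d=snap("side"); crop(d,200,170,300,250,8,"pics/aa1.png")
E
```

```text
time: 50.75
position: [0.4391, 0.1565, 0.1089]
orientation: [-2.419, -2.003, 0.001]
force: [-0.3, -0.1, -0.7]
grip_width: 0.0208
t 50.75 pos [439.1 156.5 108.9] jaw 79.25 tilt 0.03 F [-0.3 -0.1 -0.7] w 20.8
 q [ 0.17  0.24 -0.43  0.9   0.    0.35]
```

View pics/aa1.png

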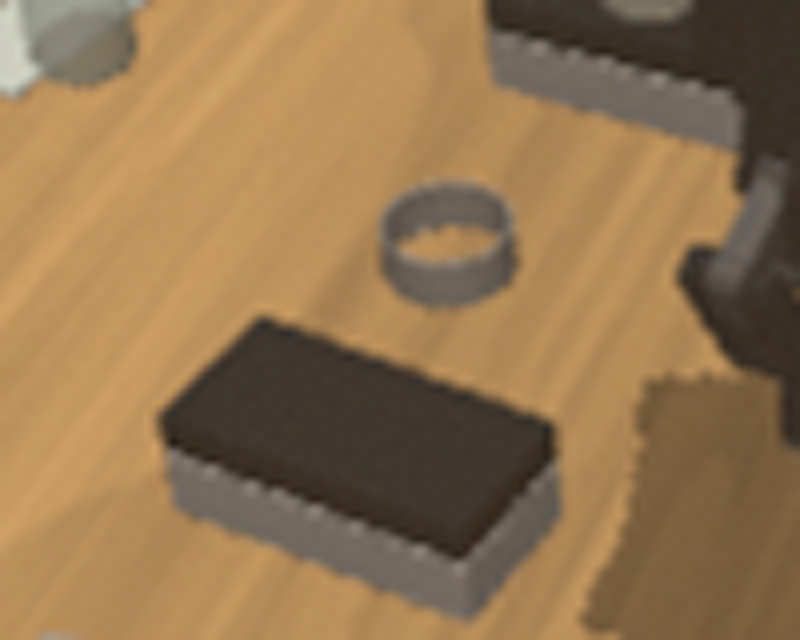

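```bash
python3 -m jog '[[[0,0,0,0,20,0,0],[0,0,0,0,55,0,0],[0,0,0,0,100,0,0],[0,0,0,0,145,0,0],[0,0,0,0,190,0,0],[0,0,0,0,225,0,0],[0,0,0,0,244,0,0],[0,0,0,0,246,5,0],[0,0,0,0,246,25,0],[0,0,0,0,246,50,0],[0,0,0,0,246,75,0],[0,0,0,0,246,90,0],[0,0,0,0,246,94.5,0],[0,0,0,0,246,94.5,0],[0,0,0,0,243,94.5,0],[0,0,0,0,240,94.5,0],[0,0,0,0,237,94.5,0],[0,0,0,0,236,94.5,0]]]'
python3 -m jog '[[[0,0,0,0,-0.7,0,0],[0,0,0,0,-1.5,0,0],[0,0,0,0,-1.5,0,0]]]'
python3 -m jog '[[[0,0,0,0,-0.7,0,0],[0,0,0,0,-1.5,0,0],[0,0,0,0,-1.5,0,0]]]'
python3 -m jog '[[[0,0,0,0,-0.7,0,0],[0,0,0,0,-1.5,0,0],[0,0,0,0,-1.5,0,0]]]'
```

```text
time: 52.6
position: [0.6736, 0.1119, 0.0144]
orientation: [2.421, 2.002, 0.001]
force: [-0.2, 0.2, -0.1]
grip_width: 0.0001
time: 52.9
position: [0.6723, 0.1121, 0.0139]
orientation: [-2.421, -2.002, -0.0]
force: [-0.0, -0.2, -0.5]
grip_width: 0.0
time: 53.2
position: [0.6707, 0.1123, 0.0139]
orientation: [-2.421, -2.002, 0.0]
force: [0.2, -0.3, 0.0]
grip_width: 0.0001
time: 53.5
position: [0.6693, 0.1126, 0.0139]
orientation: [2.421, 2.002, -0.0]
force: [-0.2, -0.2, 0.5]
grip_width: -0.0001
```

```bash
python3 -m jog '[[[0,0,0,0,-1,0,0],[0,0,0,0,-1,0,0]]]'
python3 -m jog '[[[0,0,0,0,-1,0,0],[0,0,0,0,-1,0,0]]]'
python3 -m jog '[[[0,0,0,0,-1,0,0],[0,0,0,0,-1,0,0]]]'
python3 -m jog '[[[0,0,0,0,-1,0,0],[0,0,0,0,-1,0,0]]]'
python3 -m jog '[[[0,0,0,0,-0.7,0,0],[0,0,0,0,-0.7,0,0]]]'
python3 -m jog '[[[0,0,0,0,-0.7,0,0],[0,0,0,0,-0.7,0,0]]]'
python3 - <<'E'
from h import *
d=snap("side"); crop(d,200,170,300,250,8,"pics/ab1.png")
E
```

```text
time: 53.7
position: [0.6683, 0.1128, 0.0139]
orientation: [2.421, 2.002, 0.0]
force: [-0.4, 1.0, 0.3]
grip_width: 0.0
time: 53.9
position: [0.6677, 0.1129, 0.0139]
orientation: [2.421, 2.002, 0.001]
force: [2.5, -0.6, -2.6]
grip_width: -0.0001
time: 54.1
position: [0.6666, 0.1132, 0.014]
orientation: [2.421, 2.002, 0.001]
force: [3.3, -0.7, -2.4]
grip_width: -0.0
time: 54.3
position: [0.6654, 0.1134, 0.0139]
orientation: [2.421, 2.002, 0.0]
force: [2.5, -0.3, -1.4]
grip_width: -0.0004
time: 54.5
position: [0.6648, 0.1135, 0.014]
orientation: [2.421, 2.002, 0.0]
force: [3.1, -1.6, -0.8]
grip_width: 0.0001
time: 54.7
position: [0.664, 0.1136, 0.0139]
orientation: [2.421, 2.002, 0.0]
force: [3.0, -0.6, -0.5]
grip_width: 0.0
```

View pics/ab1.png

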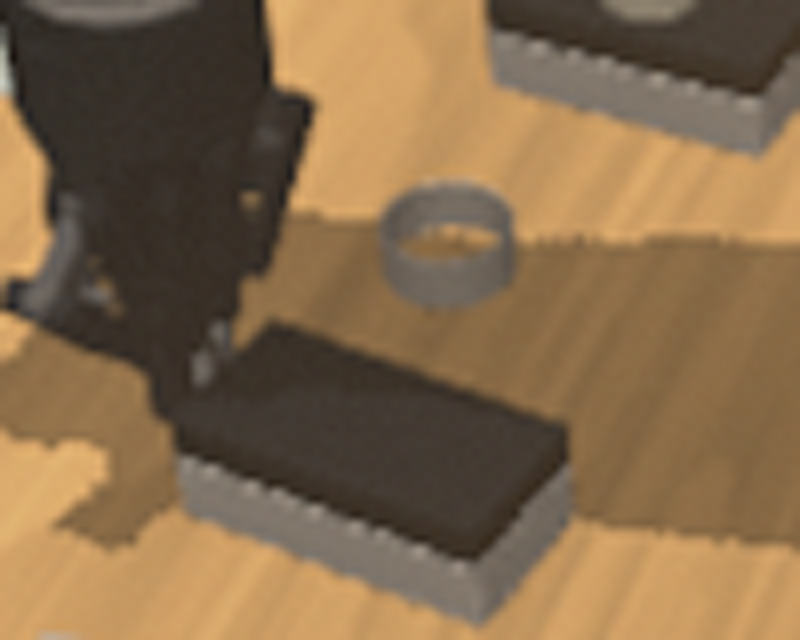

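```bash
python3 -m jog '[[[0,0,0,0,3,0,0],[0,0,0,0,10,-5,0],[0,0,0,0,12,-30,0],[0,0,0,0,12,-65,0],[0,0,0,10,0,-90,62],[0,0,0,35,-35,-96,62],[0,0,0,65,-75,-96,62],[0,0,0,95,-115,-96,62],[0,0,0,125,-155,-96,62],[0,0,0,155,-195,-96,62],[0,0,0,180,-235,-96,62],[0,0,0,200,-262,-96,62],[0,0,0,208,-275,-96,62],[0,0,0,208,-275,-96,62],[0,0,0,208,-275,-96,62]]]' 25
python3 - <<'E'
from h import *
st(); mv(.4332,.3695,.0105,79.2)
d=snap("side"); crop(d,200,170,300,250,8,"pics/ac1.png")
print(fit(d,(.435,.3685),dishpts,0))
d=snap("top"); crop(d,220,90,340,180,6,"pics/ac2.png")
E
```

```text
time: 56.25
position: [0.4338, 0.3692, 0.11]
orientation: [2.421, 2.002, 0.0]
force: [-0.3, -0.2, -0.2]
grip_width: 0.062
t 56.25 pos [433.8 369.2 110. ] jaw 79.17 tilt 0.02 F [-0.3 -0.2 -0.2] w 62.0
 q [ 0.56  0.4  -0.18  0.99 -0.    0.75]
turn [ 0.02  0.01 -0.03] shift [ 0.2 -0.7 99.5] alt turn z 180.0 j6 0.75
(array([0.4349854 , 0.36851906]), np.float64(96.90134673250381))
```

View pics/ac1.png

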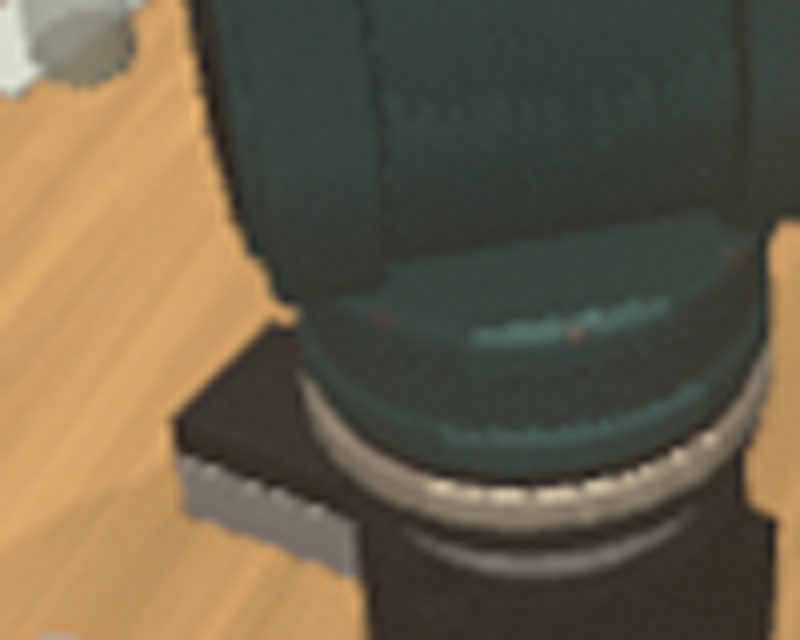

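View pics/ac2.png

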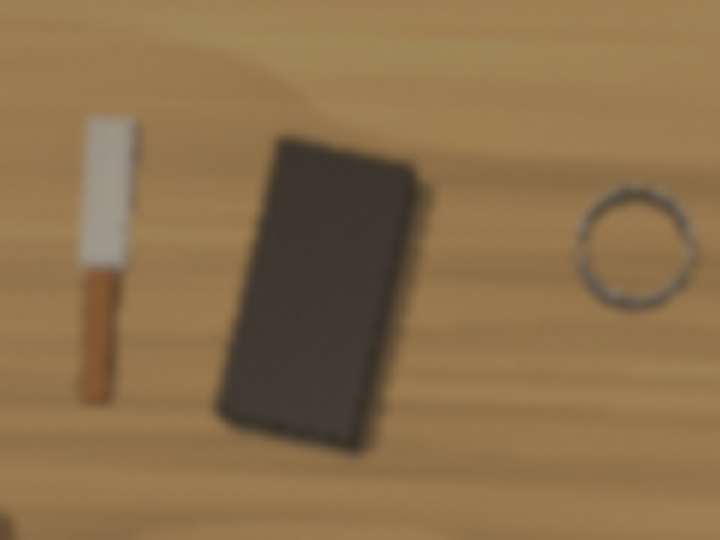

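```bash
python3 -m jog '[[[0,0,0,0,-1,20,62],[0,0,0,0,-1,45,62],[0,0,0,0,-1,70,62],[0,0,0,0,-1,88,62],[0,0,0,0,-1,97,62],[0,0,0,0,-1,99.5,62],[0,0,0,0,-1,99.5,62],[0,0,0,0,-1,99.5,30],[0,0,0,0,-1,99.5,30],[0,0,0,0,-1,99.5,30],[0,0,0,0,-1,99.5,30],[0,0,0,0,-1,99.5,30],[0,0,0,0,-1,99.5,30]]]' 25
python3 - <<'E'
from h import *
st()
d=snap("top"); stack2(d,(.5995,.1262,-.1885)); 
d=snap("side"); crop(d,210,230,350,370,4,"pics/ad1.png")
E
python3 -m jog '[[[0,0,0,0,0,-8,30],[0,0,0,0,0,-22,30],[0,0,0,0,0,-40,30],[0,0,0,0,0,-60,30],[0,0,0,0,0,-75,30],[0,0,0,0,0,-85,30],[0,0,0,0,0,-85,30]]]'
python3 - <<'E'
from h import *
st()
d=snap("side"); crop(d,210,230,350,370,4,"pics/ad2.png")
mv(.6000,.1257,.052,79.2)
E
```

```text
time: 57.65
position: [0.4327, 0.3701, 0.0115]
orientation: [2.421, 2.002, 0.003]
force: [-0.1, -1.7, 7.2]
grip_width: 0.0418
t 57.65 pos [432.7 370.1  11.5] jaw 79.17 tilt 0.11 F [-0.1 -1.7  7.2] w 41.8
 q [ 0.56  0.49 -0.33  0.75 -0.    0.75]
slab(dark) [596.7 122.5] -10.5 12.7 | slab-block along -3.3 across -3.1 slab [596.7 122.8] -10.8 5.3
time: 58.45
position: [0.4326, 0.3702, 0.0969]
orientation: [2.421, 2.002, 0.004]
force: [-1.1, 0.3, -1.4]
grip_width: 0.0419
t 58.45 pos [432.6 370.2  96.9] jaw 79.18 tilt 0.14 F [-1.1  0.3 -1.4] w 41.9
 q [ 0.56  0.41 -0.2   0.95  0.    0.75]
turn [ 0.05 -0.04 -0.03] shift [-208.4  210.6   43.9] alt turn z 180.0 j6 0.75
```

View pics/ad2.png

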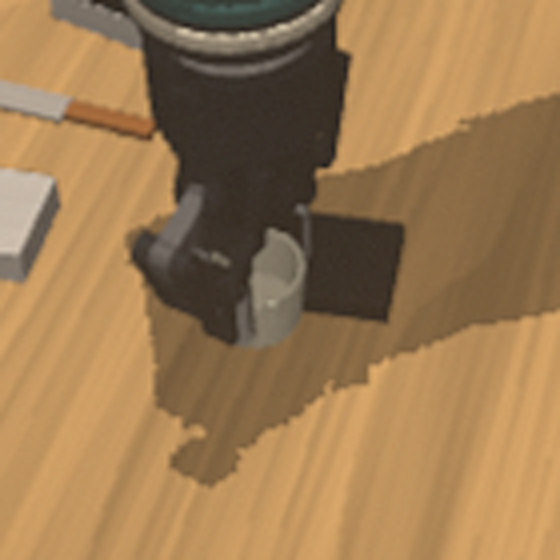

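```bash
python3 -m jog '[[[0,0,0,-10,10,0,30],[0,0,0,-30,30,0,30],[0,0,0,-58,58,0,30],[0,0,0,-88,88,0,30],[0,0,0,-118,118,0,30],[0,0,0,-148,148,0,30],[0,0,0,-178,178,0,30],[0,0,0,-200,200,0,30],[0,0,0,-208.4,210.6,0,30],[0,0,0,-208.4,210.6,0,30],[0,0,0,-208.4,210.6,8,30],[0,0,0,-208.4,210.6,20,30],[0,0,0,-208.4,210.6,32,30],[0,0,0,-208.4,210.6,38,30],[0,0,0,-208.4,210.6,41,30],[0,0,0,-208.4,210.6,43,30],[0,0,0,-208.4,210.6,43,30]]]'
python3 - <<'E'
from h import *
st()
d=snap("side"); crop(d,200,170,300,250,8,"pics/ae1.png")
E
```

```text
time: 60.2
position: [0.5997, 0.1257, 0.0527]
orientation: [2.421, 2.002, 0.001]
force: [0.5, 0.0, -1.2]
grip_width: 0.0419
t 60.2 pos [599.7 125.7  52.7] jaw 79.18 tilt 0.02 F [ 0.5  0.  -1.2] w 41.9
 q [ 0.07  0.51 -0.15  0.9   0.    0.26]
```

View pics/ae1.png

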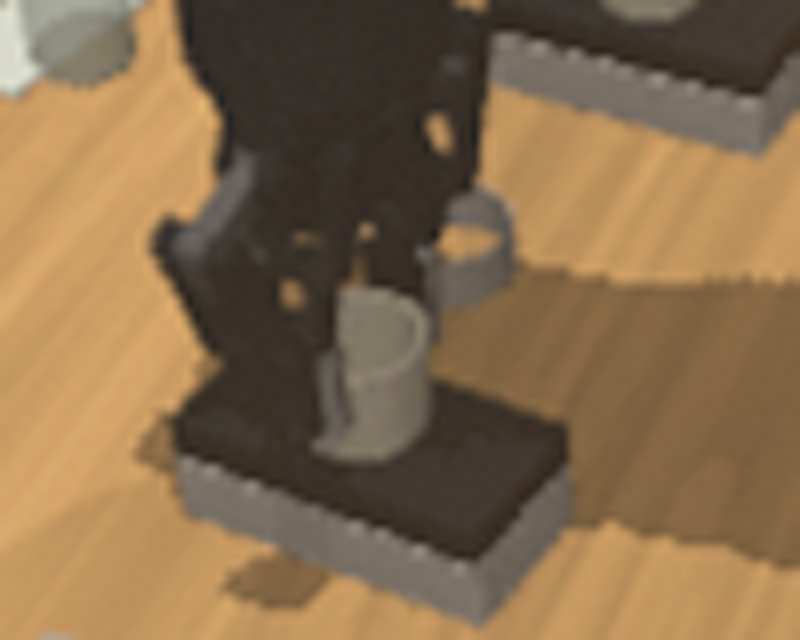

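```bash
python3 -m jog '[[[0,0,0,0,0,0.3,30],[0,0,0,0,0,0.6,30],[0,0,0,0,0,0.6,30],[0,0,0,0,0,0.6,30]]]'; python3 -m jog '[[[0,0,0,0,0,0.2,30],[0,0,0,0,0,0.2,30]]]'
```

```text
time: 60.65
position: [0.6, 0.1256, 0.0525]
orientation: [2.421, 2.002, 0.001]
force: [-3.6, -0.0, 9.7]
grip_width: 0.042
time: 60.85
position: [0.6, 0.1256, 0.0525]
orientation: [2.421, 2.002, 0.002]
force: [-3.9, -0.8, 11.0]
grip_width: 0.0417
```

Seated. Ease the load, release, rise and retreat clear of both views.

```bash
python3 -m jog '[[[0,0,0,0,0,-0.8,30],[0,0,0,0,0,-0.8,64],[0,0,0,0,0,-0.8,64],[0,0,0,0,0,-0.8,64],[0,0,0,0,0,-10,64],[0,0,0,0,0,-35,64],[0,0,0,0,0,-65,64],[0,0,0,0,0,-90,64],[0,0,0,0,-20,-110,64],[0,0,0,0,-60,-120,64],[0,0,0,0,-100,-120,64],[0,0,0,0,-140,-120,64],[0,0,0,0,-180,-120,64],[0,0,0,0,-220,-120,64],[0,0,0,0,-240,-120,64]]]'
python3 - <<'E'
from h import *
st()
for n in("side","top"):
    d=snap(n); cv2.imwrite(f"pics/af_{n}.png",d["color"][:,:,::-1])
E
```

```text
time: 62.35
position: [0.3611, 0.1708, 0.1722]
orientation: [-2.42, -2.003, 0.0]
force: [0.8, -0.6, -0.6]
grip_width: 0.0641
t 62.35 pos [361.1 170.8 172.2] jaw 79.21 tilt 0.01 F [ 0.8 -0.6 -0.6] w 64.1
 q [ 0.24  0.08 -0.45  1.04  0.    0.43]
```

View pics/af_side.png

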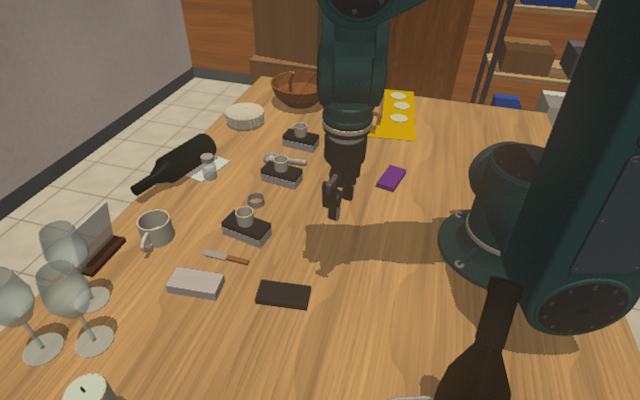

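View pics/af_top.png

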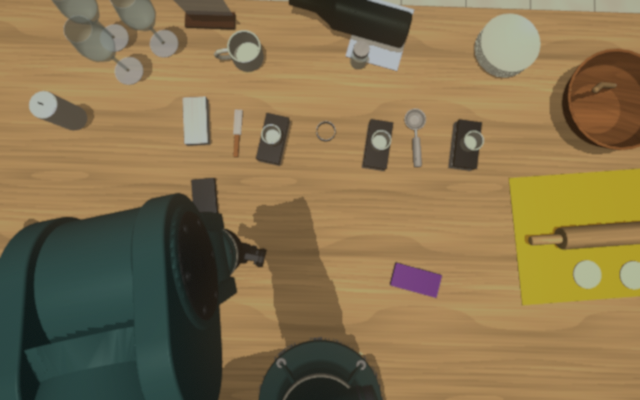

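```bash
python3 - <<'E'
from h import *
t=cv2.imread("pics/af_top.png"); s=cv2.imread("pics/af_side.png")
r=lambda im,x,y,w=44,h=60:cv2.resize(im[y:y+h,x:x+w],None,fx=6,fy=6,interpolation=cv2.INTER_CUBIC)
cv2.imwrite("pics/ag_t.png",np.hstack([r(t,250,108),r(t,356,112),r(t,445,112)]))
r2=lambda x,y:cv2.resize(s[y:y+50,x:x+56],None,fx=9,fy=9,interpolation=cv2.INTER_CUBIC)
a=r2(218,200);b=r2(256,148);c=r2(277,115)
cv2.imwrite("pics/ag_s.png",cv2.resize(np.vstack([np.hstack([a,b]),np.hstack([c,np.zeros_like(c)])]),(800,714)) [:600] if 0 else cv2.resize(np.hstack([b,c]),(800,357)))
cv2.imwrite("pics/ag_s2.png",a)
# dish rim centre and dark-slab fit relation in the top view
d=snap("top"); 
for k,p in {"B":(.5995,.126,-.188),"C":(.5935,-.117,-.127),"D":(.5995,-.3226,-.108)}.items():
    q,e=fit(d,p[:2],lambda p,h,z0,**kw:np.c_[dishpts(p)[40:,:2],np.full(40,.075)],0,mask=np.clip((d["color"].max(2).astype(float)-70)/60,0,1)*softmask(d),pad=3)
    print(k,"rim centre",(q*1000).round(1),round(e,1),"expected slab centre",p[:2])
E
```

```text
B rim centre [599.7 124. ] 25.1 expected slab centre (0.5995, 0.126)
C rim centre [ 593.8 -118.8] 23.0 expected slab centre (0.5935, -0.117)
D rim centre [ 599.2 -324. ] 38.3 expected slab centre (0.5995, -0.3226)
```

View pics/ag_t.png

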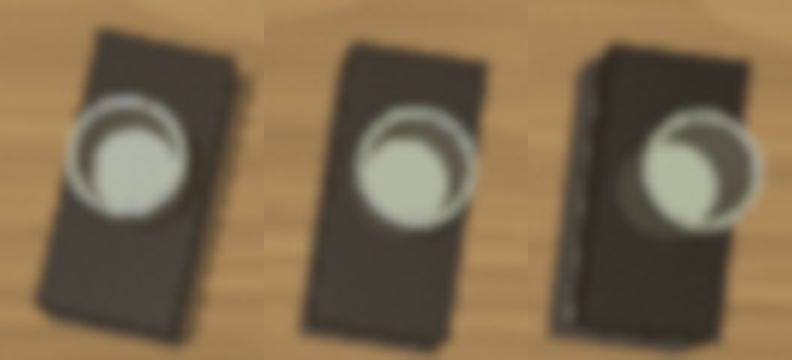

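View pics/ag_s.png

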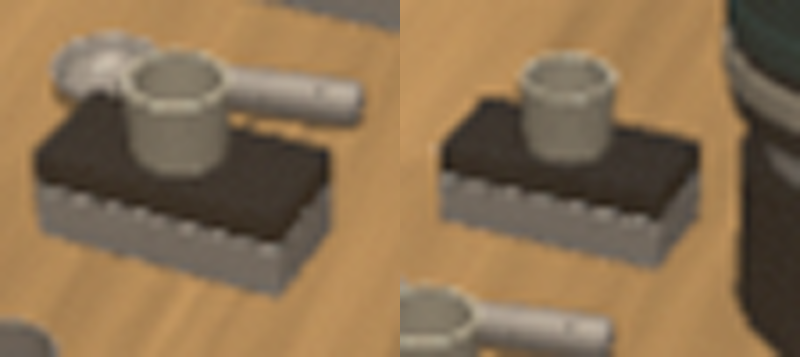

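View pics/ag_s2.png

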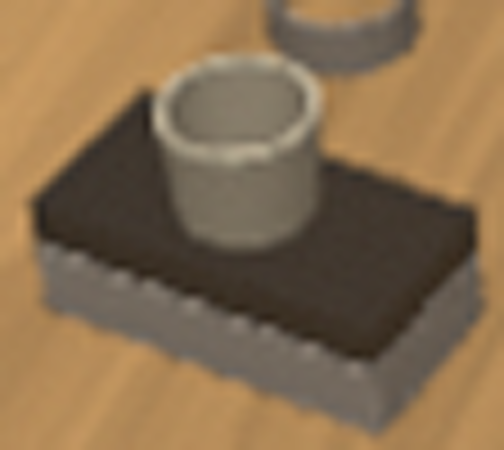

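```bash
python3 - <<'E'
from h import *
d=snap("side")
for k,p,o in (("B",(.6017,.1245,-.188),(218,200)),("C",(.596,-.1185,-.127),(256,148)),("D",(.602,-.324,-.108),(277,115))):
    for z in (.041,.025,0):
        q=(proj(d,np.c_[boxpts(p,.01)[:4,:2],np.full(4,z)])-o+.5)*(9 if k=="B" else 800/112)
        print(k,z,q.round().tolist())
E
```

```text
B 0.041 [[24.0, 201.0], [141.0, 87.0], [477.0, 208.0], [368.0, 331.0]]
B 0.025 [[31.0, 244.0], [147.0, 130.0], [480.0, 251.0], [373.0, 375.0]]
B 0 [[43.0, 311.0], [157.0, 196.0], [485.0, 317.0], [379.0, 442.0]]
C 0.041 [[29.0, 154.0], [92.0, 88.0], [332.0, 149.0], [275.0, 220.0]]
C 0.025 [[31.0, 187.0], [94.0, 120.0], [332.0, 181.0], [276.0, 253.0]]
C 0 [[36.0, 236.0], [97.0, 169.0], [332.0, 231.0], [277.0, 303.0]]
D 0.041 [[34.0, 147.0], [84.0, 94.0], [300.0, 141.0], [256.0, 196.0]]
D 0.025 [[35.0, 177.0], [85.0, 124.0], [300.0, 171.0], [256.0, 227.0]]
D 0 [[37.0, 224.0], [86.0, 170.0], [298.0, 218.0], [255.0, 274.0]]
```

```bash
python3 -c "
from station import job; print(job.close_job())"
```

```text
the job is handed in; nothing more can be done
None
```

I laid three settings, one for each dish that was out, and handed the job in at about 62 s. The fourth block and the fourth slab are unused. I left the cutter, spoon, knife and purple slab alone, and they look unmoved in the pictures.

- **Slabs:** each slab went on from the near end, overlapping about half the block, and was slid across face on face. I then squeezed slab and block together across their width and pushed on one end to bring the edges flush. The end pushes moved the three blocks by about 2 to 5 mm.
- **Dishes:** each dish stands upright near the middle of its slab. The last fits put them within about 2 mm of the slab centres, which I worked out mainly from the arm's own position readings.
- **Edges:** in the last side view, the corners of the stacks line up to about 1 mm with where flush stacks should appear.
- **Checks that disagreed:** my automatic fit of slab against block kept reporting offsets of 3 to 7 mm, even after the end pushes. I think it counted the block's dark side faces as slab, so I relied on the push contacts and close-up views instead. The two cameras also differed by about 2.5 mm, and I used the top one because it agreed with the arm's position readings.

I saw no sign of a block being knocked aside during the run.

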